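Hang the price sign on the stall rail with an S-hook

ROBOT

A 7-joint arm with a two-finger parallel gripper is mounted at the origin on the work surface. World frame = base frame: x ahead of the robot, y to its left, z up, the work surface at z = 0. Lengths are in m, angles in degrees, forces in N, time in s.
With the tool pointing down it reaches from about 0.425 to 0.95 m from the base axis. Payload 4.7 kg.
Tool frame: the origin (TCP) lies between the finger pads; the fingertips stand ahead of it and the grasp point (between the pads) lies 3 mm ahead of it (manip.tcp_to_tips is the z of the fingertips in the tool frame, in m); z points along the fingers, y is the direction in which the jaws open and shut (so a half turn about z gives the same grasp; the last joint's range is limited). The gripper opens to 87 mm and grips with 3 to 60 N. Pads are 19 mm wide; open, the fingers measure 117 mm over their backs; the gripper's body (75 mm by 190 mm) begins 51 mm behind the grasp point.
Start: joints at [-65.655, 26.849, -2.785, 87.806, 1.381, 65.374, -4.715], TCP at [0.296, 0.607, 0.245] pointing down, gripper open.
Joint ranges: [-148.3, 148.3], [-19.14, 114.17], [-79.39, 73.82], [5.75, 140.21], [-59.74, 239.74], [12.07, 113.84], [-152.46, 152.46]. Speed limits (degrees/s): [147.25, 147.25, 180, 180, 180, 180, 180].

INTERFACE

Orientations are given as [roll, pitch, yaw] about the fixed x, y, z axes, in that order (R = Rz(yaw) Ry(pitch) Rx(roll)).
In Python, from cell import manip, eyes gives the robot as it stands.
- The arm moves only by the tool arm_command, never from a script. Its argument "increments" is a list of rows, each an object of numbers: "grip": the closure, from 0 (fully open) to 1 (shut); "tx", "ty", "tz": the shift along the tool's x, y, z in m; "yaw": the turn about the tool's z in degrees. A call has 1 to 10 rows; each row is the pose to reach, as a shift and turn from the pose measured when the call began, along the tool's axes at that moment; what a row does not reach only later rows make up. A row lasts 1/12 s, in which the tool goes at most 41.7 mm and 7.16 degrees, less where a joint would pass 70% of its speed; a pose out of reach is approached as far as the arm can. A call with a gripper value outside its range is refused whole. The fingers move at their own pace and stop on an object; "force" is the grip in N (left out, the last holds). Time passes only in rows, so rows that repeat a pose let the fingers close. It gives the time, the measured TCP pose, the force and the opening at its end, in the units of the state.
- manip.get_obs(): the state, without advancing time (a new reading comes with each control period).
- eyes.capture(name): name is "scene" or "top" or "wrist"; returns the picture (384x512x3 uint8, red, green, blue); there is no depth.
- eyes.get_calibration(name): a dict with "camera_matrix" (3x3 intrinsics, pixels), "cam_to_world" (4x4, takes a point from camera to world coordinates); the wrist camera has in their place "T_tool_cam" (4x4, takes a point from camera to tool coordinates, whose origin is the TCP and whose axes are the flange's). Camera axes: x right, y up, looking along -z (the intrinsics and any distortion apply to the point x, -y, -z); pixel columns grow to the right and rows downward; lengths in m; the calibration is good to about 2 mm. A picture is of the moment at which its call begins: read the wrist's pose just before it. get_calibration takes no time and is no camera call.
- manip.sign_off(): hands the job in, once; it reports no verdict.
The state is a dict: "time": time; "joint_pos": joint angles; "joint_velocities": joint speeds; "tau": joint torques, N m; "tool_pos": TCP position; "ee_rot": TCP orientation; "contact_force": force on the tool from outside, world axes, zero at the start; "ft_torque": the same for the moment, N m; "gripper_width": finger opening in m.
Only numpy, scipy, OpenCV 4.12 (cv2) and the standard library are available. Lean on these libraries where they do the work, as an engineer would, in place of code of your own. Each camera call takes 0.05 s, during which the arm holds its last target. There are 200 camera calls.

TASK

Pick up the S-hook by its yellow sleeve, pass its lower tip up through the hole of the red price sign and lift the sign off the crate with the hook, never gripping or pushing the sign with the gripper itself. Then hang the hook's upper bend over the steel rail under the little jar shelf and let go, so that the sign hangs freely from the hook. Leave the two jars and the can where they stand.

Things in the scene. Friction and masses are not known exactly. Their poses are not given: they have to be found in the camera images.
- hook_grip (a point): Middle of the S-hook's straight upright shank, 74 mm above the table at the start: centre of a square yellow sleeve (14 x 14 mm, 48 mm tall), the place to grip. z up along the shank, x in the plane of the S, pointing to the robot's left (world +y) within 0.3 rad. Take it with the tool tilted 30 to 45 degrees, fingers pointing down and towards +x, closing along y.
- hook: The S-hook: 6 mm round steel wire, 110 mm tall, 60 g; same origin and axes as hook_grip. Upper bend curves over to +x, its tip pointing down: tip axis 28 mm to +x, lowest point of the tip 31 mm above the origin. Lower bend on the -x side, tip pointing straight up: tip axis 28 mm to -x, top of the tip 27 mm below the origin. Bends: centre-line radius 14 mm, inner width 22 mm.
- hook_bend (a point): On the S-hook: inside bottom of the lower bend, 14 mm to -x and 49 mm below hook_grip (hook axes); the lowest point of the hook is 55 mm below hook_grip. Here the sign's rim comes to hang.
- hook_top (a point): On the S-hook: inside top of the upper bend, 14 mm to +x and 49 mm above hook_grip (hook axes); here the rail bears. The hook's highest point is 55 mm above hook_grip.
- block: Fixed dark wooden block in whose slot the hook stands; 75 (x) x 50 (y) x 50 mm high, axes as the hook's. Origin on the table under the hook's shank; it reaches 51.5 mm to -x and 23.5 mm to +x. The sleeve rests on its top and the lower bend hangs in its slot: pull the hook straight up.
- sign_hole (a point): Centre (mid-thickness) of the round 18 mm hole in the price sign, 87 mm above the table at the start. Sign axes: x along its length towards the hole end, z up. The plate reaches 16 mm beyond this point to +x and 104 mm to -x. The hole overhangs the crate's left (own +x) edge by 18 to 25 mm, free underneath, so the hook's lower tip can come up through it.
- sign: The price sign: loose flat red plate, 120 x 80 x 4 mm, about 60 g, lying flat on the crate. Origin at the centre of its underside, 44 mm to -x of the hole. Lifted by the hook, it tips and hangs with its lower end 104 mm below the hole.
- crate: Fixed closed wooden crate, 150 (x) x 160 (y) x 85 mm high. Origin on the table under the middle of its left (own +x) top edge; it reaches 150 mm from there to -x. x points to the robot's left (world +y) within about 0.3 rad.
- rail_mid (a point): Middle of a fixed level steel rail, 10 mm thick, 240 mm long, 280 mm above the table; y along it, x across it, to the robot's left (world +y) within 0.3 rad. Free for 110 mm either side of this point, then brackets. Lift the hook's upper tip over it from the -x side.
- rail: Fixed stand with the rail; origin on the table 280 mm below rail_mid, same axes. A jar shelf is above the rail: underside 50 mm above the rail's centre, front edge 5 mm to +x of it, 40 mm deep, jars on it up to 119 mm above the rail; it blocks an upright gripper, one tilted 30 to 45 degrees (fingers down and towards +x) passes. Posts of 20 mm at 128 mm either side, 30 mm to +x.
- honey_jar: loose jar with green lid, 60 mm wide, 85 mm tall, bystander; origin at its underside.
- sauce_jar: loose jar with orange lid, 56 mm wide, 65 mm tall, standing beside the crate, bystander; origin at its underside.
- spice_can: loose can 54 mm wide, 75 mm tall, standing beyond the rail, bystander; origin at its underside.
Not all that is in view belongs to the job. There is more than one size of the hook; the job needs the smallest. Of the things shaped like the crate, the wooden one is meant.

How it is judged (in metres and radians):
On the way:
1. the gripper holds the S-hook and the sign hangs from the hook through its hole, clear of the crate (distance between sign_hole and hook_bend below 0.016 m and contact force between the fingers and hook above 0.5 N and contact force between sign and crate below 0.02 N and contact force between sign and hook above 0.1 N and height (world z) of sign_hole above 0.12 m), for 0.3 s.
At the end, for the whole second after the job is handed in: Hook hangs by its upper bend on the rail between the brackets (bend's inside top within 15 mm across, -5 to 12 mm up of the rail's centre; shank within 0.6 rad of upright); sign hangs upright (0.35 rad) from its lower bend (hole within 16 mm of it), clear of the stand; both under 0.25 m/s (distance between sign_hole and hook_bend below 0.016 m and angle between sign's own x axis and vertical below 0.35 rad and contact force between hook and rail above 0.3 N and contact force between sign and hook above 0.1 N and contact force between sign and rail below 0.1 N and x of hook_top in the frame of rail_mid between -0.015 and 0.015 m and z of hook_top in the frame of rail_mid between -0.005 and 0.012 m and y of hook_top in the frame of rail_mid between -0.115 and 0.115 m and angle between hook's own z axis and vertical below 0.6 rad and linear speed of each of sign, hook below 0.25 m/s); the robot touches nothing.
It fails at once if a jar or the can is moved more than 30 mm or tipped over (distance of any of honey_jar, sauce_jar, spice_can from where it was at the start of the episode above 0.03 m or angle between any of honey_jar, sauce_jar, spice_can's own z axis and vertical above 0.4 rad).
It fails at once if the gripper itself grips or pushes the sign (more than 2 N) (contact force between the fingers and sign above 2 N).
It also fails if it takes over 69 s, if anything falls off the work surface, if the arm or the gripper's body presses on something with over 40 N, if the wrist force passes 120 N, or if a joint passes its speed limit or range.

## Working session

There is one attempt and no reset: what is moved stays moved. The work goes in short steps, Python scripts to look and compute and a tool call to move; the robot and the scene stay as the last step left them, time stands still between calls to the robot, and variables do not carry over. Pictures are saved under pics/ and viewed, about 8 in all and at most 12, crops included, and the job is handed in when it is done.

Besides the shell and the picture viewer there is one more tool, called after "Call:" as name(argument=value, ...) on one line, values as JSON. arm_command: Moves the arm, as the interface text tells. Its arguments: {"type":"object","properties":{"increments":{"type":"array"},"force":{"type":"number"}},"required":["increments"]}

```bash
ls; mkdir -p pics; python3 - <<'E'
from cell import manip, eyes
import cv2
print(manip.get_obs(), manip.tcp_to_tips)
for n in("scene","top"):
    im=eyes.capture(n); cv2.imwrite(f"pics/{n}0.png",im[:,:,::-1]); print(n,eyes.get_calibration(n))
print(eyes.get_calibration("wrist"))
a=cv2.imread("pics/scene0.png");b=cv2.imread("pics/top0.png")
import numpy as np
cv2.imwrite("pics/s.png",cv2.resize(a,(800,600),interpolation=cv2.INTER_CUBIC))
cv2.imwrite("pics/t.png",cv2.resize(b,(800,600),interpolation=cv2.INTER_CUBIC))
E
```

```text
pics
{'time': 0.0, 'joint_pos': array([-65.65617423,  26.89597901,  -2.78642716,  87.87305792,
         1.38023143,  65.37616496,  -4.71372118]), 'joint_velocities': array([-0.06827076,  0.03492468,  0.03176574,  0.02363942, -0.04356001,
       -0.02702412, -0.07767529]), 'tau': array([-1.03702369e-04, -5.07983172e+01, -8.05944926e-02, -2.36144292e+01,
       -6.12132554e-02,  3.81364441e-02,  2.02508677e-04]), 'tool_pos': array([0.29561889, 0.60620045, 0.24352005]), 'ee_rot': array([-1.79888360e+02,  2.65075153e-03,  1.54005500e+02]), 'contact_force': array([-0.2661904 , -0.33962786, -0.63119805]), 'ft_torque': array([-0.00567865,  0.03085736,  0.00147677]), 'gripper_width': 0.08686677587637735} 0.022
scene {'camera_matrix': array([[417.48111722,   0.        , 254.38583528],
       [  0.        , 417.48111722, 185.33970475],
       [  0.        ,   0.        ,   1.        ]]), 'cam_to_world': array([[ 0.71857937, -0.44894762,  0.5311212 ,  1.07972111],
       [ 0.69535336,  0.45142604, -0.55919427, -0.46306266],
       [ 0.01128699,  0.77114238,  0.63656267,  0.81614616],
       [ 0
[... 320 characters left out ...]
99722 , -0.00530122, -0.00524398,  0.06460527],
       [-0.0057914 ,  0.1091616 ,  0.99400715,  1.27944965],
       [ 0.        ,  0.        ,  0.        ,  1.        ]])}
{'camera_matrix': array([[270.85056866,   0.        , 257.32187028],
       [  0.        , 270.85056866, 192.84054624],
       [  0.        ,   0.        ,   1.        ]]), 'T_tool_cam': array([[-4.47051119e-05,  9.64546643e-01,  2.63912431e-01,
         7.23103643e-02],
       [ 9.99999377e-01,  3.37545794e-04, -1.06426809e-03,
        -9.74549831e-05],
       [-1.11561874e-03,  2.63912219e-01, -9.64546057e-01,
        -1.39817736e-01],
       [ 0.00000000e+00,  0.00000000e+00,  0.00000000e+00,
         1.00000000e+00]])}
```

View pics/s.png

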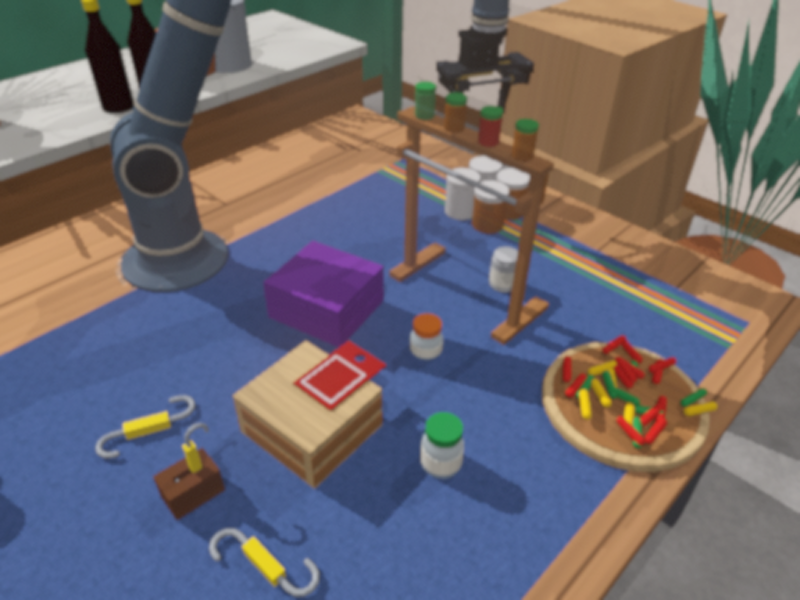

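View pics/t.png

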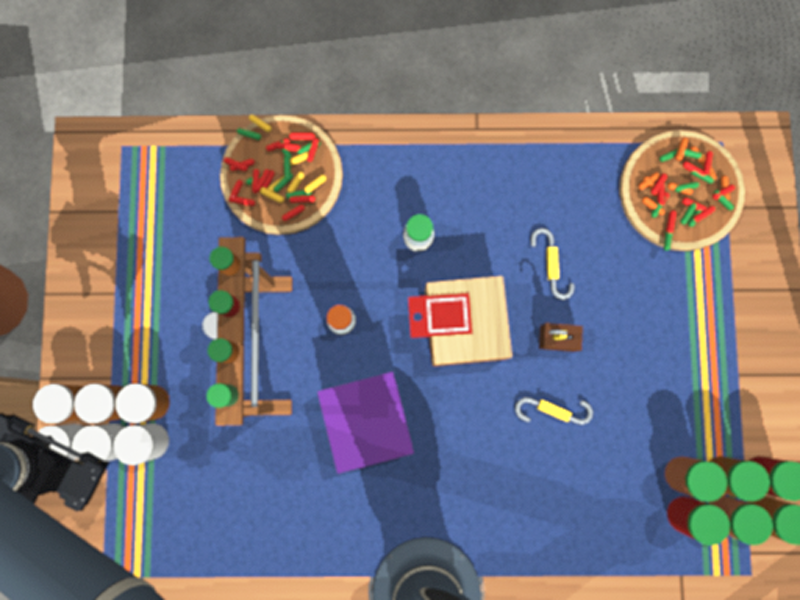

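Candidates (scene, 800-px picture) for the hook: upright hook in the block (193,457), lying hooks (147,425) and (262,560). The upright one is visibly the smallest. Crates: wooden (310,410), purple (325,292); wooden chosen. Rail at (460,178). Close crops next.

```bash
python3 - <<'E'
import cv2,numpy as np
a=cv2.imread("pics/scene0.png");b=cv2.imread("pics/top0.png")
c=cv2.resize(b[140:280,120:384],None,fx=3,fy=3,interpolation=cv2.INTER_CUBIC);cv2.imwrite("pics/c1.png",c)
p=cv2.resize(a[211:331,96:256],(640,480),interpolation=cv2.INTER_CUBIC)
q=cv2.resize(a[90:210,256:356],(400,480),interpolation=cv2.INTER_CUBIC)
# side by side -> scale
cv2.imwrite("pics/c2.png",p);cv2.imwrite("pics/c3.png",q)
E
```

```text
(no output)
```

View pics/c1.png

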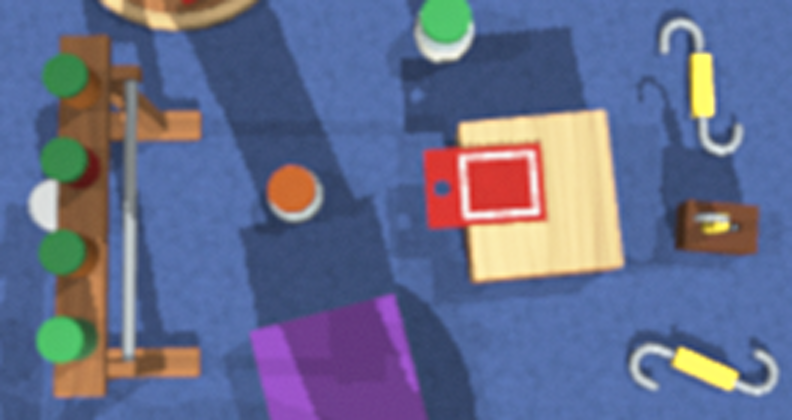

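View pics/c2.png

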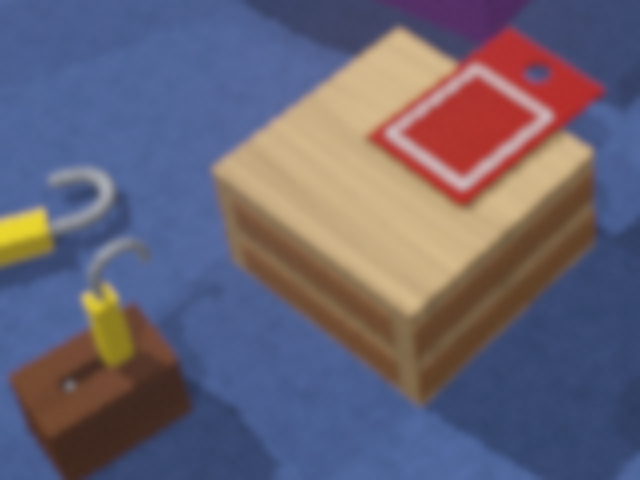

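View pics/c3.png

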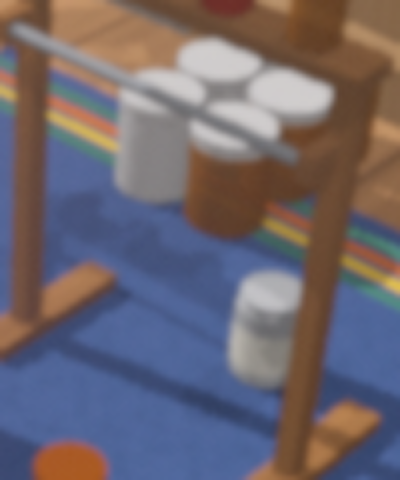

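```bash
cat > h.py <<'E'
from cell import manip, eyes
import numpy as np, cv2
from scipy.spatial.transform import Rotation as Ro
def ray(n,uv,T=None):
    c=eyes.get_calibration(n);K=c["camera_matrix"]
    if T is None: T=c["cam_to_world"]
    d=np.linalg.inv(K)@[uv[0],uv[1],1]; d=T[:3,:3]@[d[0],-d[1],-d[2]]
    return T[:3,3],d
def atz(n,uv,z,T=None):
    o,d=ray(n,uv,T); return o+d*(z-o[2])/d[2]
def pose():
    o=manip.get_obs(); T=np.eye(4); T[:3,:3]=Ro.from_euler("xyz",o["ee_rot"],degrees=True).as_matrix(); T[:3,3]=o["tool_pos"]; return T
def wcam(T): return T@eyes.get_calibration("wrist")["T_tool_cam"]
def proj(n,P,T=None):
    c=eyes.get_calibration(n);K=c["camera_matrix"]
    if T is None: T=c["cam_to_world"]
    p=np.linalg.inv(T)@np.append(P,1); return K[0,0]*p[0]/-p[2]+K[0,2], K[1,1]*-p[1]/-p[2]+K[1,2]
E
python3 - <<'E'
from h import *
np.set_printoptions(precision=4,suppress=True)
t=lambda x,y:((x+.5)/3-.5+120,(y+.5)/3-.5+140)
s=lambda x,y:((x+.5)/4-.5+96,(y+.5)/4-.5+211)
r=lambda x,y:((x+.5)/4-.5+256,(y+.5)/4-.5+90)
def P(l,n,f,pts,z): print(l,*[atz(n,f(*p),z) for p in pts])
P("hole T","top",t,[(441,187)],.087);P("hole S","scene",s,[(538,72)],.087)
P("sign T","top",t,[(425,150),(540,143),(546,219),(431,228)],.089)
P("sign S","scene",s,[(507,27),(606,92),(465,204),(370,136)],.089)
P("crate T","top",t,[(459,122),(606,110),(623,267),(472,282)],.085)
P("crate S","scene",s,[(400,26),(597,152),(412,313),(213,170)],.085)
P("block T","top",t,[(680,202),(757,205),(757,254),(677,250)],.05)
P("sleeve S top/bot","scene",s,[(100,292)],.098);P("","scene",s,[(119,361)],.05)
P("tips S","scene",s,[(145,257)],.105);P("","scene",s,[(70,384)],.047)
P("sleeve T","top",t,[(714,224)],.098)
P("rail T","top",t,[(131,83),(129,358)],.28);P("rail S","scene",r,[(15,30),(295,157)],.28)
P("sauce","top",t,[(291,190)],.065);P("honey","top",t,[(446,20)],.085)
print([k for k in dir(manip) if k[0]!='_'])
E
```

```text
hole T [0.5436 0.0172 0.087 ]
hole S [0.5446 0.0168 0.087 ]
sign T [0.5814 0.0332 0.089 ] [ 0.588  -0.0839  0.089 ] [ 0.5102 -0.0886  0.089 ] [0.5017 0.0277 0.089 ]
sign S [0.5038 0.0288 0.089 ] [0.5872 0.0326 0.089 ] [ 0.592 -0.084  0.089] [ 0.5144 -0.089   0.089 ]
crate T [ 0.6108 -0.002   0.085 ] [ 0.6224 -0.1526  0.085 ] [ 0.4616 -0.1658  0.085 ] [ 0.4472 -0.0133  0.085 ]
crate S [ 0.4522 -0.0151  0.085 ] [ 0.6146 -0.0024  0.085 ] [ 0.625  -0.1506  0.085 ] [ 0.4679 -0.1665  0.085 ]
block T [ 0.5309 -0.2338  0.05  ] [ 0.5273 -0.314   0.05  ] [ 0.4761 -0.312   0.05  ] [ 0.4807 -0.2291  0.05  ]
sleeve S top/bot [ 0.5067 -0.2619  0.098 ]
 [ 0.5151 -0.2661  0.05  ]
tips S [ 0.5095 -0.2349  0.105 ]
 [ 0.5068 -0.2915  0.047 ]
sleeve T [ 0.5035 -0.2555  0.098 ]
rail T [0.6122 0.2909 0.28  ] [0.3774 0.2881 0.28  ]
rail S [0.3806 0.2876 0.28  ] [0.6118 0.2904 0.28  ]
sauce [0.544  0.1716 0.065 ]
honey [0.7177 0.0102 0.085 ]
['MotionError', 'get_obs', 'sign_off', 'tcp_to_tips']
```

Top/scene agree to ~4 mm: hook (0.506,-0.262), sign hole (0.544,0.017), rail mid (0.496,0.289). Moves can't command a tilt directly. I'll try gaining it at the reach limit towards +y: pushing outward there should tip the fingers towards +y.

Call:
arm_command(increments=[{"tz": -0.04, "yaw": 7}, {"tz": -0.08, "yaw": 14}, {"tz": -0.12, "yaw": 21}, {"tz": -0.155, "yaw": 28}, {"tz": -0.155, "yaw": 35, "tx": 0.03}, {"tz": -0.155, "yaw": 42, "tx": 0.07}, {"tz": -0.155, "yaw": 49, "tx": 0.11}, {"tz": -0.155, "yaw": 56, "tx": 0.15}, {"tz": -0.155, "yaw": 63, "tx": 0.19}, {"tz": -0.155, "yaw": 65, "tx": 0.23}])

```text
invalid input
```

Call:
arm_command(increments=[{"grip": 0, "tx": 0, "ty": 0, "tz": -0.04, "yaw": 7}, {"grip": 0, "tx": 0, "ty": 0, "tz": -0.08, "yaw": 14}, {"grip": 0, "tx": 0, "ty": 0, "tz": -0.12, "yaw": 21}, {"grip": 0, "tx": 0, "ty": 0, "tz": -0.155, "yaw": 28}, {"grip": 0, "tx": 0.03, "ty": 0, "tz": -0.155, "yaw": 35}, {"grip": 0, "tx": 0.07, "ty": 0, "tz": -0.155, "yaw": 42}, {"grip": 0, "tx": 0.11, "ty": 0.01, "tz": -0.155, "yaw": 49}, {"grip": 0, "tx": 0.15, "ty": 0.02, "tz": -0.155, "yaw": 56}, {"grip": 0, "tx": 0.19, "ty": 0.03, "tz": -0.155, "yaw": 63}, {"grip": 0, "tx": 0.23, "ty": 0.04, "tz": -0.155, "yaw": 65}])

```text
time: 0.93
tool_pos: [0.1048, 0.744, 0.3981]
ee_rot: [-180.0, 0.1, 88.7]
contact_force: [0.2, 1.2, 0.3]
gripper_width: 0.0875
```

```bash
cat > st.py <<'E'
from h import *
import json
np.set_printoptions(precision=4,suppress=True)
o=manip.get_obs();T=pose()
print(o["time"],"q",o["joint_pos"],"p",o["tool_pos"],"rpy",o["ee_rot"],"F",o["contact_force"],"w",o["gripper_width"])
z=T[:3,2];print("z tilt",np.degrees(np.arccos(-z[2])),"az",np.degrees(np.arctan2(z[1],z[0])),"\n",T[:3,:3])
open("log.txt","a").write(json.dumps([list(o["joint_pos"]),list(o["tool_pos"]),list(o["ee_rot"])])+"\n")
E
python3 st.py
```

```text
0.9333 q [-89.2226  30.9048   7.3521  62.18    -3.7868  87.277  -83.9819] p [0.1048 0.744  0.3981] rpy [-179.971     0.1453   88.7334] F [0.2137 1.1836 0.2853] w 0.08754013711557808
z tilt 0.14820061544021662 az -102.53306740420213 
 [[ 0.0221  0.9998 -0.0006]
 [ 0.9998 -0.0221 -0.0025]
 [-0.0025 -0.0005 -1.    ]]
```

Call:
arm_command(increments=[{"grip": 0, "tx": 0.03, "ty": -0.03, "tz": 0, "yaw": 0}, {"grip": 0, "tx": 0.06, "ty": -0.06, "tz": 0, "yaw": 0}, {"grip": 0, "tx": 0.09, "ty": -0.09, "tz": 0, "yaw": 0}, {"grip": 0, "tx": 0.13, "ty": -0.09, "tz": 0, "yaw": 0}, {"grip": 0, "tx": 0.17, "ty": -0.09, "tz": 0, "yaw": 0}, {"grip": 0, "tx": 0.21, "ty": -0.09, "tz": 0, "yaw": 0}, {"grip": 0, "tx": 0.25, "ty": -0.09, "tz": 0, "yaw": 0}, {"grip": 0, "tx": 0.29, "ty": -0.09, "tz": 0, "yaw": 0}, {"grip": 0, "tx": 0.33, "ty": -0.09, "tz": 0, "yaw": 0}, {"grip": 0, "tx": 0.37, "ty": -0.09, "tz": 0, "yaw": 0}])

```text
time: 1.77
tool_pos: [-0.0194, 0.9197, 0.3901]
ee_rot: [178.4, -1.2, 92.2]
contact_force: [-1.7, 0.4, -0.1]
gripper_width: 0.0872
```

```bash
python3 st.py
```

```text
1.7667 q [-90.4649  60.2121 -45.4601   9.9748  43.9377 111.576  -95.2185] p [-0.0194  0.9197  0.3901] rpy [178.3639  -1.1598  92.2406] F [-1.65    0.4155 -0.1337] w 0.08718049252686136
z tilt 2.0053391826919023 az 37.56295957435174 
 [[-0.0391  0.9989  0.0277]
 [ 0.999   0.0385  0.0213]
 [ 0.0202  0.0285 -0.9994]]
```

Call:
arm_command(increments=[{"grip": 0, "tx": 0, "ty": 0, "tz": -0.04, "yaw": 0}, {"grip": 0, "tx": 0, "ty": 0, "tz": -0.08, "yaw": 0}, {"grip": 0, "tx": 0, "ty": 0, "tz": -0.12, "yaw": 0}, {"grip": 0, "tx": 0, "ty": 0, "tz": -0.16, "yaw": 0}, {"grip": 0, "tx": 0, "ty": 0, "tz": -0.2, "yaw": 0}, {"grip": 0, "tx": 0, "ty": 0, "tz": -0.24, "yaw": 0}, {"grip": 0, "tx": 0, "ty": 0, "tz": -0.28, "yaw": 0}, {"grip": 0, "tx": 0, "ty": 0, "tz": -0.32, "yaw": 0}, {"grip": 0, "tx": 0, "ty": 0, "tz": -0.36, "yaw": 0}, {"grip": 0, "tx": 0, "ty": 0, "tz": -0.4, "yaw": 0}])

```text
time: 2.6
tool_pos: [-0.0209, 0.8864, 0.5038]
ee_rot: [178.6, -6.1, 92.5]
contact_force: [-0.4, -0.9, 0.7]
gripper_width: 0.0871
```

```bash
python3 st.py
```

```text
2.6 q [-95.5473  54.6279  18.1995   5.7905 -15.4359 113.7757 -90.277 ] p [-0.0209  0.8864  0.5038] rpy [178.5991  -6.0926  92.5219] F [-0.3591 -0.9384  0.6719] w 0.0870928568034604
z tilt 6.250973112882738 az 79.54680325811442 
 [[-0.0438  0.9988  0.0198]
 [ 0.9934  0.0414  0.1071]
 [ 0.1061  0.0243 -0.9941]]
```

Call:
arm_command(increments=[{"grip": 0, "tx": 0, "ty": 0, "tz": -0.04, "yaw": 0}, {"grip": 0, "tx": 0, "ty": 0, "tz": -0.08, "yaw": 0}, {"grip": 0, "tx": 0, "ty": 0, "tz": -0.12, "yaw": 0}, {"grip": 0, "tx": 0, "ty": 0, "tz": -0.16, "yaw": 0}, {"grip": 0, "tx": 0, "ty": 0, "tz": -0.2, "yaw": 0}, {"grip": 0, "tx": 0, "ty": 0, "tz": -0.24, "yaw": 0}, {"grip": 0, "tx": 0, "ty": 0, "tz": -0.28, "yaw": 0}, {"grip": 0, "tx": 0, "ty": 0, "tz": -0.32, "yaw": 0}, {"grip": 0, "tx": 0, "ty": 0, "tz": -0.36, "yaw": 0}, {"grip": 0, "tx": 0, "ty": 0, "tz": -0.4, "yaw": 0}])

```text
time: 3.43
tool_pos: [-0.029, 0.8526, 0.6001]
ee_rot: [178.8, -12.6, 92.9]
contact_force: [0.6, 0.5, -0.3]
gripper_width: 0.0875
```

```bash
python3 st.py
```

```text
3.4333 q [-97.4412  49.0049  41.1797   5.9896 -36.8729 113.7597 -89.1441] p [-0.029   0.8526  0.6001] rpy [178.7828 -12.6079  92.9094] F [ 0.6277  0.4689 -0.3006] w 0.08754888173849946
z tilt 12.665572968961925 az 87.3498471285918 
 [[-0.0495  0.9987  0.0101]
 [ 0.9746  0.0461  0.219 ]
 [ 0.2183  0.0207 -0.9757]]
```

Call:
arm_command(increments=[{"grip": 0, "tx": -0.01, "ty": 0, "tz": -0.04, "yaw": 0}, {"grip": 0, "tx": -0.02, "ty": 0, "tz": -0.08, "yaw": 0}, {"grip": 0, "tx": -0.03, "ty": 0, "tz": -0.12, "yaw": 0}, {"grip": 0, "tx": -0.04, "ty": 0, "tz": -0.16, "yaw": 0}, {"grip": 0, "tx": -0.05, "ty": 0, "tz": -0.2, "yaw": 0}, {"grip": 0, "tx": -0.06, "ty": 0, "tz": -0.24, "yaw": 0}, {"grip": 0, "tx": -0.07, "ty": 0, "tz": -0.28, "yaw": 0}, {"grip": 0, "tx": -0.08, "ty": 0, "tz": -0.32, "yaw": 0}, {"grip": 0, "tx": -0.09, "ty": 0, "tz": -0.36, "yaw": 0}, {"grip": 0, "tx": -0.1, "ty": 0, "tz": -0.4, "yaw": 0}])

```text
time: 4.27
tool_pos: [-0.0408, 0.7926, 0.7193]
ee_rot: [179.0, -21.1, 93.1]
contact_force: [-0.0, 0.1, -0.3]
gripper_width: 0.0869
```

Call:
arm_command(increments=[{"grip": 0, "tx": 0, "ty": 0, "tz": -0.04, "yaw": 0}, {"grip": 0, "tx": 0, "ty": 0, "tz": -0.08, "yaw": 0}, {"grip": 0, "tx": 0, "ty": 0, "tz": -0.12, "yaw": 0}, {"grip": 0, "tx": 0, "ty": 0, "tz": -0.16, "yaw": 0}, {"grip": 0, "tx": 0, "ty": 0, "tz": -0.2, "yaw": 0}, {"grip": 0, "tx": 0, "ty": 0, "tz": -0.24, "yaw": 0}, {"grip": 0, "tx": 0, "ty": 0, "tz": -0.28, "yaw": 0}, {"grip": 0, "tx": 0, "ty": 0, "tz": -0.32, "yaw": 0}, {"grip": 0, "tx": 0, "ty": 0, "tz": -0.36, "yaw": 0}, {"grip": 0, "tx": 0, "ty": 0, "tz": -0.4, "yaw": 0}])

```text
time: 5.1
tool_pos: [-0.0368, 0.7376, 0.7962]
ee_rot: [179.1, -26.5, 93.2]
contact_force: [0.2, -0.8, -0.3]
gripper_width: 0.0868
```

```bash
python3 st.py
```

```text
5.1 q [-98.7012  34.2073  20.5343   5.8441 -15.8063 113.7741 -91.1986] p [-0.0368  0.7376  0.7962] rpy [179.0519 -26.5373  93.1831] F [ 0.2119 -0.7509 -0.2521] w 0.08679034516980004
z tilt 26.552993253663907 az 91.06176376275461 
 [[-0.0497  0.9987 -0.0083]
 [ 0.8933  0.0481  0.4469]
 [ 0.4468  0.0148 -0.8945]]
```

Call:
arm_command(increments=[{"grip": 0, "tx": -0.01, "ty": 0, "tz": -0.04, "yaw": 0}, {"grip": 0, "tx": -0.02, "ty": 0, "tz": -0.08, "yaw": 0}, {"grip": 0, "tx": -0.03, "ty": 0, "tz": -0.12, "yaw": 0}, {"grip": 0, "tx": -0.05, "ty": 0, "tz": -0.16, "yaw": 0}, {"grip": 0, "tx": -0.06, "ty": 0, "tz": -0.2, "yaw": 0}, {"grip": 0, "tx": -0.08, "ty": 0, "tz": -0.24, "yaw": 0}, {"grip": 0, "tx": -0.09, "ty": 0, "tz": -0.28, "yaw": 0}, {"grip": 0, "tx": -0.11, "ty": 0, "tz": -0.32, "yaw": 0}, {"grip": 0, "tx": -0.12, "ty": 0, "tz": -0.36, "yaw": 0}, {"grip": 0, "tx": -0.14, "ty": 0, "tz": -0.4, "yaw": 0}])

```text
time: 5.93
tool_pos: [-0.0566, 0.6053, 0.9411]
ee_rot: [179.2, -39.3, 93.5]
contact_force: [-0.3, -1.3, 1.2]
gripper_width: 0.0871
```

Call:
arm_command(increments=[{"grip": 0, "tx": -0.01, "ty": 0, "tz": -0.04, "yaw": 0}, {"grip": 0, "tx": -0.02, "ty": 0, "tz": -0.08, "yaw": 0}, {"grip": 0, "tx": -0.03, "ty": 0, "tz": -0.12, "yaw": 0}, {"grip": 0, "tx": -0.05, "ty": 0, "tz": -0.16, "yaw": 0}, {"grip": 0, "tx": -0.06, "ty": 0, "tz": -0.2, "yaw": 0}])

```text
time: 6.35
tool_pos: [-0.0523, 0.5431, 0.9872]
ee_rot: [179.6, -43.6, 93.8]
contact_force: [-0.7, -0.6, 1.0]
gripper_width: 0.0869
```

```bash
python3 st.py
```

```text
6.35 q [-106.9489   17.3648   24.2875    5.7542  -12.7377  113.7847  -92.7925] p [-0.0523  0.5431  0.9872] rpy [179.5766 -43.6341  93.7515] F [-0.7464 -0.6149  1.0114] w 0.08692965596290969
z tilt 43.635757225204294 az 93.13789838723388 
 [[-0.0474  0.9982 -0.0378]
 [ 0.7222  0.0603  0.689 ]
 [ 0.6901  0.0053 -0.7237]]
```

Call:
arm_command(increments=[{"grip": 0, "tx": -0.025, "ty": 0.03, "tz": 0.004, "yaw": 0}, {"grip": 0, "tx": -0.05, "ty": 0.06, "tz": 0.008, "yaw": 0}, {"grip": 0, "tx": -0.075, "ty": 0.09, "tz": 0.012, "yaw": 0}, {"grip": 0, "tx": -0.1, "ty": 0.12, "tz": 0.016, "yaw": 0}, {"grip": 0, "tx": -0.125, "ty": 0.15, "tz": 0.02, "yaw": 0}, {"grip": 0, "tx": -0.15, "ty": 0.18, "tz": 0.024, "yaw": 0}, {"grip": 0, "tx": -0.175, "ty": 0.21, "tz": 0.028, "yaw": 0}, {"grip": 0, "tx": -0.2, "ty": 0.24, "tz": 0.032, "yaw": 0}, {"grip": 0, "tx": -0.225, "ty": 0.27, "tz": 0.036, "yaw": 0}, {"grip": 0, "tx": -0.25, "ty": 0.3, "tz": 0.04, "yaw": 0}])

```text
time: 7.18
tool_pos: [0.2449, 0.4129, 0.7962]
ee_rot: [180.0, -43.8, 93.4]
contact_force: [-0.9, 0.9, 0.4]
gripper_width: 0.087
```

```bash
python3 st.py
```

```text
7.1833 q [-113.3523  -18.6613   39.2876   71.7846   -3.5344   81.5905  -68.5206] p [0.2449 0.4129 0.7962] rpy [179.967  -43.7741  93.4366] F [-0.8689  0.9006  0.4268] w 0.08704629268914763
z tilt 43.77413017974949 az 93.38892407127288 
 [[-0.0433  0.9982 -0.0409]
 [ 0.7208  0.0595  0.6906]
 [ 0.6918  0.0004 -0.7221]]
```

Call:
arm_command(increments=[{"grip": 0, "tx": -0.03, "ty": 0.025, "tz": 0.006, "yaw": 0}, {"grip": 0, "tx": -0.06, "ty": 0.05, "tz": 0.012, "yaw": 0}, {"grip": 0, "tx": -0.09, "ty": 0.075, "tz": 0.018, "yaw": 0}, {"grip": 0, "tx": -0.12, "ty": 0.1, "tz": 0.024, "yaw": 0}, {"grip": 0, "tx": -0.15, "ty": 0.125, "tz": 0.03, "yaw": 0}, {"grip": 0, "tx": -0.18, "ty": 0.15, "tz": 0.036, "yaw": 0}, {"grip": 0, "tx": -0.21, "ty": 0.175, "tz": 0.042, "yaw": 0}, {"grip": 0, "tx": -0.24, "ty": 0.2, "tz": 0.048, "yaw": 0}, {"grip": 0, "tx": -0.27, "ty": 0.225, "tz": 0.054, "yaw": 0}, {"grip": 0, "tx": -0.3, "ty": 0.25, "tz": 0.06, "yaw": 0}])

```text
time: 8.02
tool_pos: [0.4709, 0.2561, 0.5513]
ee_rot: [178.6, -43.8, 94.0]
contact_force: [-0.5, 1.7, 0.8]
gripper_width: 0.0871
```

```bash
python3 st.py
```

```text
8.0167 q [-103.3578  -19.0228   73.6355   94.7719  -21.7648   71.3177  -20.3672] p [0.4709 0.2561 0.5513] rpy [178.5846 -43.7953  93.9814] F [-0.4598  1.7295  0.7717] w 0.08707155916050183
z tilt 43.813526282478755 az 91.9367857890208 
 [[-0.0501  0.9985 -0.0234]
 [ 0.7201  0.0524  0.6919]
 [ 0.6921  0.0178 -0.7216]]
```

Call:
arm_command(increments=[{"grip": 0, "tx": -0.02, "ty": 0.024, "tz": -0.004, "yaw": 0}, {"grip": 0, "tx": -0.04, "ty": 0.048, "tz": -0.009, "yaw": 0}, {"grip": 0, "tx": -0.06, "ty": 0.072, "tz": -0.013, "yaw": 0}, {"grip": 0, "tx": -0.08, "ty": 0.096, "tz": -0.018, "yaw": 0}, {"grip": 0, "tx": -0.1, "ty": 0.12, "tz": -0.022, "yaw": 0}, {"grip": 0, "tx": -0.12, "ty": 0.144, "tz": -0.027, "yaw": 0}, {"grip": 0, "tx": -0.14, "ty": 0.168, "tz": -0.031, "yaw": 0}, {"grip": 0, "tx": -0.16, "ty": 0.192, "tz": -0.036, "yaw": 0}, {"grip": 0, "tx": -0.18, "ty": 0.216, "tz": -0.04, "yaw": 0}, {"grip": 0, "tx": -0.2, "ty": 0.24, "tz": -0.045, "yaw": 0}])

```text
time: 8.85
tool_pos: [0.4759, 0.1543, 0.5123]
ee_rot: [176.8, -43.3, 93.9]
contact_force: [0.4, -0.4, 0.3]
gripper_width: 0.0872
```

```bash
python3 st.py
```

```text
8.85 q [-90.2313 -19.0727  73.8195  99.5668 -24.0873  73.9459  -8.258 ] p [0.4759 0.1543 0.5123] rpy [176.7758 -43.3162  93.8776] F [ 0.3594 -0.3832  0.332 ] w 0.08724988944682847
z tilt 43.41228514215186 az 89.18328558156779 
 [[-0.0492  0.9987  0.0098]
 [ 0.7259  0.029   0.6872]
 [ 0.686   0.0409 -0.7264]]
```

```bash
cat > kin.py <<'E'
from h import *
import json, itertools
from scipy.optimize import least_squares
D=[json.loads(l) for l in open("log.txt")]+[[[-65.656,26.896,-2.786,87.873,1.380,65.376,-4.714],[.2956,.6062,.2435],[-179.888,.00265,154.0055]]]
LO=np.array([-148.3,-19.14,-79.39,5.75,-59.74,12.07,-152.46]);HI=np.array([148.3,114.17,73.82,140.21,239.74,113.84,152.46])
def fk(q,p,s):
    T=np.eye(4)
    def rz(a):
        M=np.eye(4);M[:3,:3]=Ro.from_euler("z",a,degrees=True).as_matrix();return M
    def ry(a):
        M=np.eye(4);M[:3,:3]=Ro.from_euler("y",a,degrees=True).as_matrix();return M
    def t(x,z):
        M=np.eye(4);M[0,3]=x;M[2,3]=z;return M
    a,b,c,d,e2,e4,e5,e6,o7=p
    return t(0,a)@rz(s[0]*q[0])@t(e2,0)@ry(q[1])@t(0,b)@rz(s[1]*q[2])@t(e4,0)@ry(q[3])@t(e5,c)@rz(s[2]*q[4])@ry(q[5])@t(e6,d)@rz(s[3]*q[6]+o7*57.3)
def err(A,B,w=.3):
    return np.r_[A[:3,3]-B[:3,3], w*Ro.from_matrix(A[:3,:3]@B[:3,:3].T).as_rotvec()]
def mk(pos,rpy):
    T=np.eye(4);T[:3,3]=pos;T[:3,:3]=Ro.from_euler("xyz",rpy,degrees=True).as_matrix();return T
def fit():
    best=None
    for s in itertools.product([-1,1],repeat=4):
        for o in (0,1.57,3.14,-1.57):
            f=lambda p:np.concatenate([err(fk(q,p,s),mk(x,r)) for q,x,r in D])
            r=least_squares(f,[.34,.4,.4,.28,0,0,0,0,o],max_nfev=30)
            if best is None or r.cost<best[0].cost: best=(r,s)
    return best
if __name__=="__main__":
    r,s=fit(); print(r.cost,np.abs(r.fun).max(),s,r.x.round(4).tolist()); json.dump([r.x.tolist(),s],open("kin.json","w"))
E
timeout 500 python3 kin.py
```

```text
0.005743167768475872 0.05439933994072477 (-1, -1, -1, -1) [0.2459, 0.5429, 0.4673, 0.2867, -0.0257, 0.0096, 0.0101, -0.023, 1.5707]
```

```bash
cat > k2.py <<'E'
from kin import *
p,s=json.load(open("kin.json"))
def full(q,v):
    # v: a,b,c,d + 7 joint offsets(rad) + y offsets
    q=np.array(q)+np.r_[0,v[9:15]]*57.3
    return fk(q,v[:9],s)
f=lambda v:np.concatenate([err(full(q,v),mk(x,r)) for q,x,r in D])
r=least_squares(f,np.r_[p,np.zeros(6)],loss="soft_l1",f_scale=.005)
print(r.cost,r.x.round(3).tolist())
print((np.array(f(r.x)).reshape(-1,6)*1000).round(1))
E
timeout 500 python3 k2.py; cat log.txt | cut -c1-60
```

```text
0.0008250843411688887 [0.255, 0.562, 0.475, 0.325, -0.006, 0.025, -0.003, 0.012, 0.394, -0.03, 0.06, 0.008, 0.001, 0.023, -1.126]
[[ -4.8   0.2   1.8  -0.5  -7.9  -0.8]
 [-31.1 -10.6  10.2  -0.2 -17.7   6.8]
 [-12.6  -3.   -3.6   0.5 -15.4   3.2]
 [ -2.3  -0.4  -2.3   1.4 -14.9   1. ]
 [-11.7   2.9  -0.8   1.  -15.2  -2.6]
 [ -9.1   4.8   3.3   1.1 -12.9  -7.2]
 [  6.5  -0.7   2.   -2.3   0.8  -3.9]
 [  0.5  -2.6  -3.2   3.9   3.9  -0.9]
 [ -4.5   0.3  -0.1   6.8   2.7  -0.7]
 [ -1.8   7.4  -2.5  -3.9  -7.4  -1.1]]
[[-89.22255665966264, 30.90480247754629, 7.352143671296991, 
[[-90.46490846189218, 60.21213542074893, -45.46007114873883,
[[-95.54732277695206, 54.62788183334178, 18.19946933257299, 
[[-97.44121071107949, 49.0049263785867, 41.17966855348624, 5
[[-98.70115029415408, 34.20725875021033, 20.534252225311093,
[[-106.94889348226708, 17.364771562651587, 24.28749487342958
[[-113.35230265590822, -18.661304116527013, 39.2876228779750
[[-103.35779096964161, -19.022801287976808, 73.6355171737672
[[-90.23128912150892, -19.07270678724243, 73.81947535978905,
```

```bash
cat > sim.py <<'E'
from kin import *
P,S=json.load(open("kin.json"));P=[.25,.55,.47,.29,0,0,0,0,1.5708]
R0=None
def F(q): return fk(q,P,S)
def step(q,T,n=6,damp=.02):
    for _ in range(n):
        A=F(q); e=err(T,A)
        J=np.array([(err(F(q+np.eye(7)[i]*.1),A))/.1 for i in range(7)]).T
        free=np.ones(7,bool)
        for _ in range(4):
            Jf=J[:,free]; dq=np.zeros(7); dq[free]=np.linalg.solve(Jf.T@Jf+1e-8*np.eye(free.sum())*25,Jf.T@e)
            bad=free&(((q+dq<LO)&(q<=LO+.2))|((q+dq>HI)&(q>=HI-.2)))
            if not bad.any(): break
            free&=~bad
        q=np.clip(q+np.clip(dq,-8,8)/1,LO,HI)
    return q
def go(q,pts,R,v=.04,verbose=True):
    pos=F(q)[:3,3]
    for x in pts:
        x=np.array(x);n=int(np.ceil(np.linalg.norm(x-pos)/v))
        for k in range(1,n+1):
            T=np.eye(4);T[:3,:3]=R;T[:3,3]=pos+(x-pos)*k/n; q=step(q,T,3)
        A=F(q);pos=x
        if verbose: print(x,q.round(0).tolist(),"err",np.round(err(A,T,57.3),2).tolist())
    return q
E
cat > p1.py <<'E'
from sim import *
D=[json.loads(l) for l in open("log.txt")]
q=np.array(D[-1][0]);R=Ro.from_euler("xyz",D[-1][2],degrees=True).as_matrix()
print("model now",F(q)[:3,3],D[-1][1])
hook=[.506,-.264,.076]
# goal IK feasibility
for g in (hook,[.506,-.34,.16],[.544,.045,.12],[.496,.275,.24],[.496,.2,.24]):
    T=np.eye(4);T[:3,:3]=R;T[:3,3]=g;best=[]
    for s0 in range(12):
        rng=np.random.default_rng(s0);r=least_squares(lambda q:err(F(q),T),rng.uniform(LO,HI),bounds=(LO,HI))
        if r.cost<1e-6: best.append(r.x.round(0).tolist())
    print(g,len(best),best[:4])
print("A");go(q,[[.5,.1,.9],[.6,-.1,.6],[.506,-.34,.2]],R)
print("B");go(q,[[.8,.1,.6],[.8,-.2,.5],[.506,-.34,.2],hook],R)
print("C");go(q,[[.24,.41,.8],[-.05,.54,.99],[0,.85,.5],[.6,.6,.5],[.8,0,.5],[.7,-.3,.4],[.506,-.34,.2],hook],R)
print("D");go(q,[[.4,.1,.3],[.506,-.34,.2],hook],R)
E
timeout 400 python3 p1.py
```

```text
model now [0.44807194 0.16894085 0.52752157] [0.4758798680444212, 0.15434349960215213, 0.5123125614712695]
[0.506, -0.264, 0.076] 9 [[84.0, 74.0, -78.0, 96.0, 31.0, 74.0, 7.0], [70.0, 52.0, -42.0, 96.0, -4.0, 67.0, 38.0], [9.0, 57.0, 54.0, 96.0, -60.0, 99.0, 87.0], [19.0, 49.0, 35.0, 96.0, -50.0, 89.0, 79.0]]
[0.506, -0.34, 0.16] 9 [[85.0, 68.0, -77.0, 86.0, 23.0, 84.0, 13.0], [68.0, 47.0, -35.0, 86.0, -10.0, 81.0, 43.0], [44.0, 42.0, 5.0, 86.0, -31.0, 88.0, 62.0], [30.0, 45.0, 28.0, 86.0, -42.0, 95.0, 72.0]]
[0.544, 0.045, 0.12] 8 [[65.0, 65.0, -79.0, 113.0, 27.0, 47.0, -16.0], [57.0, 48.0, -59.0, 113.0, -5.0, 43.0, 13.0], [61.0, 53.0, -66.0, 113.0, 6.0, 43.0, 4.0], [-0.0, 34.0, 21.0, 113.0, -58.0, 69.0, 61.0]]
[0.496, 0.275, 0.24] 8 [[46.0, 39.0, -77.0, 117.0, -3.0, 34.0, -15.0], [44.0, 34.0, -71.0, 117.0, -15.0, 35.0, -5.0], [-20.0, 17.0, 13.0, 117.0, -60.0, 57.0, 34.0], [-18.0, 17.0, 11.0, 117.0, -59.0, 57.0, 34.0]]
[0.496, 0.2, 0.24] 8 [[56.0, 41.0, -79.0, 118.0, -2.0, 39.0, -11.0], [52.0, 33.0, -70.0, 118.0, -18.0, 41.0, 4.0], [-4.0, 16.0, 5.0, 118.0, -54.0, 60.0, 37.0], [-15.0
[... 1229 characters left out ...]
 40.0, 0.0, 45.0, -44.0, 103.0, 10.0] err [-0.0, 0.0, -0.0, 0.0, -0.0, -0.0]
[ 0.7 -0.3  0.4] [34.0, 45.0, 4.0, 49.0, -39.0, 111.0, 34.0] err [-0.0, 0.0, -0.0, -0.0, -0.0, -0.0]
[ 0.506 -0.34   0.2  ] [42.0, 40.0, 7.0, 85.0, -32.0, 92.0, 61.0] err [-0.0, 0.0, 0.0, -0.0, -0.0, -0.0]
[ 0.506 -0.264  0.076] [39.0, 44.0, 5.0, 96.0, -35.0, 77.0, 66.0] err [0.0, 0.0, 0.0, -0.0, 0.0, -0.0]
D
[0.4 0.1 0.3] [-52.0, 11.0, 73.0, 124.0, -51.0, 80.0, 47.0] err [-0.0, 0.0, 0.0, -0.0, -0.0, -0.0]
[ 0.506 -0.34   0.2  ] [15.0, 52.0, 56.0, 85.0, -54.0, 110.0, 81.0] err [-0.0, 0.0, -0.0, -0.0, -0.0, -0.0]
[ 0.506 -0.264  0.076] [10.0, 57.0, 53.0, 96.0, -59.0, 99.0, 87.0] err [-0.0, 0.0, 0.0, -0.0, -0.0, -0.0]
```

Call:
arm_command(increments=[{"grip": 0, "tx": -0.026, "ty": -0.012, "tz": 0.016, "yaw": 0}, {"grip": 0, "tx": -0.052, "ty": -0.024, "tz": 0.033, "yaw": 0}, {"grip": 0, "tx": -0.078, "ty": -0.037, "tz": 0.05, "yaw": 0}, {"grip": 0, "tx": -0.104, "ty": -0.049, "tz": 0.066, "yaw": 0}, {"grip": 0, "tx": -0.13, "ty": -0.061, "tz": 0.083, "yaw": 0}, {"grip": 0, "tx": -0.156, "ty": -0.074, "tz": 0.1, "yaw": 0}, {"grip": 0, "tx": -0.18, "ty": -0.086, "tz": 0.116, "yaw": 0}, {"grip": 0, "tx": -0.18, "ty": -0.086, "tz": 0.116, "yaw": 0}, {"grip": 0, "tx": -0.18, "ty": -0.086, "tz": 0.116, "yaw": 0}])

```text
time: 9.6
tool_pos: [0.3844, 0.1041, 0.3119]
ee_rot: [176.3, -42.8, 93.6]
contact_force: [0.4, 0.7, 1.3]
gripper_width: 0.0872
```

```bash
python3 st.py; cat > p2.py <<'E'
from sim import *
D=[json.loads(l) for l in open("log.txt")]
q=np.array(D[-1][0]);R=Ro.from_euler("xyz",D[-1][2],degrees=True).as_matrix()
print("model now",F(q)[:3,3],D[-1][1])
go(q,[[.5,0,.3],[.5,-.34,.2],[.506,-.264,.076],[.506,-.264,.2],[.544,.05,.2],[.544,.045,.11],[.544,.045,.25],[.496,.2,.27],[.496,.275,.27],[.496,.275,.24]],R)
E
python3 p2.py
```

```text
9.6 q [-76.665  -19.0789  73.82   126.8013 -29.2047  58.095   14.6237] p [0.3844 0.1041 0.3119] rpy [176.2619 -42.8301  93.6066] F [0.379  0.685  1.2513] w 0.08722343810085625
z tilt 42.961410237735166 az 88.11699734458986 
 [[-0.0461  0.9987  0.0224]
 [ 0.7319  0.0185  0.6811]
 [ 0.6798  0.0478 -0.7318]]
model now [0.36080048 0.12522158 0.32575699] [0.38440874016250465, 0.10413871402147676, 0.31190140776613]
[0.5 0.  0.3] [-28.0, 28.0, 66.0, 109.0, -56.0, 96.0, 58.0] err [0.0, -0.0, -0.0, 0.0, -0.0, 0.0]
[ 0.5  -0.34  0.2 ] [15.0, 51.0, 57.0, 86.0, -54.0, 109.0, 82.0] err [-0.0, 0.0, -0.0, -0.0, -0.0, -0.0]
[ 0.506 -0.264  0.076] [10.0, 56.0, 53.0, 97.0, -60.0, 98.0, 87.0] err [-0.0, -0.0, 0.0, -0.0, 0.0, 0.0]
[ 0.506 -0.264  0.2  ] [7.0, 48.0, 57.0, 94.0, -54.0, 105.0, 80.0] err [-0.0, 0.0, -0.0, -0.0, -0.0, -0.0]
[0.544 0.05  0.2  ] [-16.0, 30.0, 41.0, 111.0, -60.0, 80.0, 57.0] err [-0.0, -0.0, 0.0, -0.0, 0.0, 0.0]
[0.544 0.045 0.11 ] [-2.0, 35.0, 23.0, 113.0, -60.0, 69.0, 62.0] err [0.0, -0.0, 0.0, -0.0, 0.0, 0.0]
[0.544 0.045 0.25 ] [-5.0, 23.0, 26.0, 109.0, -52.0, 77.0, 48.0] err [-0.0, 0.0, -0.0, -0.0, -0.0, -0.0]
[0.496 0.2   0.27 ] [-19.0, 14.0, 21.0, 116.0, -55.0, 65.0, 36.0] err [-0.0, -0.0, -0.0, 0.0, -0.0, 0.0]
[0.496 0.275 0.27 ] [-24.0, 15.0, 18.0, 116.0, -58.0, 59.0, 31.0] err [-0.0, -0.0, -0.0, 0.0, -0.0, -0.0]
[0.496 0.275 0.24 ] [-21.0, 17.0, 14.0, 117.0, -60.0, 57.0, 34.0] err [0.0, -0.0, 0.0, -0.09, 0.04, 0.04]
```

Call:
arm_command(increments=[{"grip": 0, "tx": -0.02, "ty": 0.019, "tz": -0.015, "yaw": 0}, {"grip": 0, "tx": -0.04, "ty": 0.038, "tz": -0.03, "yaw": 0}, {"grip": 0, "tx": -0.06, "ty": 0.057, "tz": -0.045, "yaw": 0}, {"grip": 0, "tx": -0.08, "ty": 0.076, "tz": -0.06, "yaw": 0}, {"grip": 0, "tx": -0.1, "ty": 0.095, "tz": -0.075, "yaw": 0}, {"grip": 0, "tx": -0.12, "ty": 0.113, "tz": -0.09, "yaw": 0}])

```text
time: 10.1
tool_pos: [0.3983, 0.0239, 0.3553]
ee_rot: [174.6, -41.6, 93.6]
contact_force: [0.2, -1.1, 0.5]
gripper_width: 0.0872
```

```bash
python3 st.py
```

```text
10.1 q [-67.6521 -19.0709  73.8206 119.9246 -25.5748  68.247   16.8722] p [0.3983 0.0239 0.3553] rpy [174.6191 -41.6462  93.5523] F [ 0.2312 -1.1243  0.464 ] w 0.0871714272416211
z tilt 41.92931322828444 az 85.48476196282809 
 [[-0.0463  0.9975  0.0526]
 [ 0.7458 -0.0005  0.6661]
 [ 0.6645  0.0701 -0.744 ]]
```

Call:
arm_command(increments=[{"grip": 0, "tx": 0.037, "ty": -0.014, "tz": -0.007, "yaw": 0}, {"grip": 0, "tx": 0.074, "ty": -0.028, "tz": -0.014, "yaw": 0}, {"grip": 0, "tx": 0.111, "ty": -0.042, "tz": -0.021, "yaw": 0}, {"grip": 0, "tx": 0.148, "ty": -0.056, "tz": -0.028, "yaw": 0}, {"grip": 0, "tx": 0.185, "ty": -0.07, "tz": -0.035, "yaw": 0}, {"grip": 0, "tx": 0.222, "ty": -0.084, "tz": -0.042, "yaw": 0}, {"grip": 0, "tx": 0.259, "ty": -0.1, "tz": -0.049, "yaw": 0}, {"grip": 0, "tx": 0.296, "ty": -0.114, "tz": -0.056, "yaw": 0}, {"grip": 0, "tx": 0.333, "ty": -0.128, "tz": -0.063, "yaw": 0}, {"grip": 0, "tx": 0.37, "ty": -0.142, "tz": -0.07, "yaw": 0}])

```text
time: 10.93
tool_pos: [0.3055, 0.182, 0.5756]
ee_rot: [175.4, -41.6, 90.4]
contact_force: [0.9, -2.5, -0.6]
gripper_width: 0.0871
```

Call:
arm_command(increments=[{"grip": 0, "tx": 0.026, "ty": -0.022, "tz": 0.02, "yaw": 0}, {"grip": 0, "tx": 0.052, "ty": -0.044, "tz": 0.04, "yaw": 0}, {"grip": 0, "tx": 0.078, "ty": -0.066, "tz": 0.06, "yaw": 0}, {"grip": 0, "tx": 0.104, "ty": -0.088, "tz": 0.08, "yaw": 0}, {"grip": 0, "tx": 0.13, "ty": -0.11, "tz": 0.1, "yaw": 0}, {"grip": 0, "tx": 0.156, "ty": -0.132, "tz": 0.12, "yaw": 0}, {"grip": 0, "tx": 0.182, "ty": -0.154, "tz": 0.14, "yaw": 0}, {"grip": 0, "tx": 0.208, "ty": -0.176, "tz": 0.16, "yaw": 0}, {"grip": 0, "tx": 0.234, "ty": -0.198, "tz": 0.18, "yaw": 0}, {"grip": 0, "tx": 0.26, "ty": -0.22, "tz": 0.2, "yaw": 0}])

```text
time: 11.77
tool_pos: [0.1225, 0.4887, 0.5881]
ee_rot: [175.3, -41.9, 90.6]
contact_force: [0.4, 0.8, -0.4]
gripper_width: 0.0873
```

```bash
python3 st.py
```

```text
11.7667 q [-46.5588 -16.421  -21.722  101.059  -19.064   53.8956 -65.2383] p [0.1225 0.4887 0.5881] rpy [175.3444 -41.9302  90.6348] F [ 0.4272  0.8378 -0.3911] w 0.08730346304398591
z tilt 42.140228929553636 az 83.68652147858445 
 [[-0.0082  0.9972  0.0738]
 [ 0.7439 -0.0432  0.6669]
 [ 0.6682  0.0604 -0.7415]]
```

Call:
arm_command(increments=[{"grip": 0, "tx": 0.021, "ty": 0.006, "tz": 0.031, "yaw": 0.5}, {"grip": 0, "tx": 0.042, "ty": 0.012, "tz": 0.062, "yaw": 1}, {"grip": 0, "tx": 0.063, "ty": 0.018, "tz": 0.093, "yaw": 1.5}, {"grip": 0, "tx": 0.084, "ty": 0.024, "tz": 0.124, "yaw": 2}, {"grip": 0, "tx": 0.105, "ty": 0.03, "tz": 0.155, "yaw": 2.5}, {"grip": 0, "tx": 0.126, "ty": 0.036, "tz": 0.186, "yaw": 3}, {"grip": 0, "tx": 0.147, "ty": 0.042, "tz": 0.217, "yaw": 3.5}, {"grip": 0, "tx": 0.168, "ty": 0.048, "tz": 0.248, "yaw": 4}, {"grip": 0, "tx": 0.189, "ty": 0.054, "tz": 0.279, "yaw": 4.5}, {"grip": 0, "tx": 0.21, "ty": 0.06, "tz": 0.31, "yaw": 5}])

```text
time: 12.6
tool_pos: [0.2054, 0.8519, 0.503]
ee_rot: [179.9, -42.3, 83.7]
contact_force: [-0.1, -0.7, 1.0]
gripper_width: 0.0869
```

```bash
python3 st.py
```

```text
12.6 q [-59.6836  25.3424 -29.1804  69.502   15.1468  45.9138 -94.5303] p [0.2054 0.8519 0.503 ] rpy [179.9348 -42.2517  83.6652] F [-0.0886 -0.6651  0.9853] w 0.08692614574280076
z tilt 42.2517366351801 az 83.56818933825876 
 [[ 0.0817  0.9938  0.0753]
 [ 0.7357 -0.1111  0.6682]
 [ 0.6724  0.0008 -0.7402]]
```

Call:
arm_command(increments=[{"grip": 0, "tx": -0.016, "ty": 0.034, "tz": -0.014, "yaw": 0}, {"grip": 0, "tx": -0.032, "ty": 0.068, "tz": -0.028, "yaw": 0}, {"grip": 0, "tx": -0.048, "ty": 0.102, "tz": -0.042, "yaw": 0}, {"grip": 0, "tx": -0.064, "ty": 0.136, "tz": -0.056, "yaw": 0}, {"grip": 0, "tx": -0.08, "ty": 0.17, "tz": -0.07, "yaw": 0}, {"grip": 0, "tx": -0.096, "ty": 0.204, "tz": -0.084, "yaw": 0}, {"grip": 0, "tx": -0.112, "ty": 0.238, "tz": -0.098, "yaw": 0}, {"grip": 0, "tx": -0.128, "ty": 0.272, "tz": -0.112, "yaw": 0}, {"grip": 0, "tx": -0.144, "ty": 0.306, "tz": -0.126, "yaw": 0}, {"grip": 0, "tx": -0.16, "ty": 0.34, "tz": -0.14, "yaw": 0}])

```text
time: 13.43
tool_pos: [0.5232, 0.6016, 0.5012]
ee_rot: [179.9, -42.4, 83.5]
contact_force: [0.5, -0.2, -0.1]
gripper_width: 0.0867
```

Call:
arm_command(increments=[{"grip": 0, "tx": -0.025, "ty": 0.024, "tz": -0.022, "yaw": 0}, {"grip": 0, "tx": -0.05, "ty": 0.048, "tz": -0.044, "yaw": 0}, {"grip": 0, "tx": -0.075, "ty": 0.072, "tz": -0.066, "yaw": 0}, {"grip": 0, "tx": -0.1, "ty": 0.096, "tz": -0.088, "yaw": 0}, {"grip": 0, "tx": -0.125, "ty": 0.12, "tz": -0.11, "yaw": 0}, {"grip": 0, "tx": -0.15, "ty": 0.144, "tz": -0.132, "yaw": 0}, {"grip": 0, "tx": -0.175, "ty": 0.168, "tz": -0.154, "yaw": 0}, {"grip": 0, "tx": -0.2, "ty": 0.192, "tz": -0.176, "yaw": 0}, {"grip": 0, "tx": -0.225, "ty": 0.216, "tz": -0.198, "yaw": 0}, {"grip": 0, "tx": -0.25, "ty": 0.24, "tz": -0.22, "yaw": 0}])

```text
time: 14.27
tool_pos: [0.7264, 0.2404, 0.4969]
ee_rot: [179.7, -42.5, 83.4]
contact_force: [0.5, 1.1, 0.5]
gripper_width: 0.0871
```

```bash
python3 st.py
```

```text
14.2667 q [ 16.7191  30.3028 -41.4626  66.0886 -19.5187  72.0388 -20.8627] p [0.7264 0.2404 0.4969] rpy [179.7411 -42.4747  83.4415] F [0.4933 1.1182 0.4999] w 0.0870991608341461
z tilt 42.475384881080565 az 83.05817566893404 
 [[ 0.0842  0.9931  0.0816]
 [ 0.7327 -0.1172  0.6703]
 [ 0.6753  0.0033 -0.7376]]
```

Call:
arm_command(increments=[{"grip": 0, "tx": -0.036, "ty": -0.009, "tz": -0.0105, "yaw": 0}, {"grip": 0, "tx": -0.072, "ty": -0.018, "tz": -0.021, "yaw": 0}, {"grip": 0, "tx": -0.108, "ty": -0.027, "tz": -0.0315, "yaw": 0}, {"grip": 0, "tx": -0.144, "ty": -0.036, "tz": -0.042, "yaw": 0}, {"grip": 0, "tx": -0.18, "ty": -0.045, "tz": -0.0525, "yaw": 0}, {"grip": 0, "tx": -0.216, "ty": -0.054, "tz": -0.063, "yaw": 0}, {"grip": 0, "tx": -0.252, "ty": -0.063, "tz": -0.0735, "yaw": 0}, {"grip": 0, "tx": -0.288, "ty": -0.072, "tz": -0.084, "yaw": 0}, {"grip": 0, "tx": -0.324, "ty": -0.081, "tz": -0.0945, "yaw": 0}])

```text
time: 15.02
tool_pos: [0.6122, -0.0541, 0.3479]
ee_rot: [179.5, -42.5, 83.4]
contact_force: [1.1, -0.5, 0.0]
gripper_width: 0.0866
```

Call:
arm_command(increments=[{"grip": 0, "tx": -0.036, "ty": -0.009, "tz": -0.0105, "yaw": 0}, {"grip": 0, "tx": -0.072, "ty": -0.018, "tz": -0.021, "yaw": 0}, {"grip": 0, "tx": -0.108, "ty": -0.027, "tz": -0.0315, "yaw": 0}, {"grip": 0, "tx": -0.144, "ty": -0.036, "tz": -0.042, "yaw": 0}, {"grip": 0, "tx": -0.18, "ty": -0.045, "tz": -0.0525, "yaw": 0}, {"grip": 0, "tx": -0.216, "ty": -0.054, "tz": -0.063, "yaw": 0}, {"grip": 0, "tx": -0.252, "ty": -0.063, "tz": -0.0735, "yaw": 0}, {"grip": 0, "tx": -0.288, "ty": -0.072, "tz": -0.084, "yaw": 0}, {"grip": 0, "tx": -0.3, "ty": -0.075, "tz": -0.0875, "yaw": 0}, {"grip": 0, "tx": -0.3, "ty": -0.075, "tz": -0.0875, "yaw": 0}])

```text
time: 15.85
tool_pos: [0.5035, -0.3298, 0.2068]
ee_rot: [179.8, -42.4, 82.7]
contact_force: [0.0, -0.5, -0.6]
gripper_width: 0.087
```

```bash
python3 st.py; python3 - <<'E'
from h import *
T=wcam(pose());im=eyes.capture("wrist");np.save("T1.npy",T)
cv2.imwrite("pics/w1.png",cv2.resize(im[:,:,::-1],(768,576),interpolation=cv2.INTER_CUBIC))
print(proj("wrist",[.506,-.262,.098],T),proj("wrist",[.506,-.262,.05],T))
E
```

```text
15.85 q [ 66.0095  40.2443 -34.1437  87.2002 -16.0037  79.3219  33.1644] p [ 0.5035 -0.3298  0.2068] rpy [179.7668 -42.385   82.6596] F [ 0.0062 -0.5353 -0.5643] w 0.0869657210966182
z tilt 42.385501089017644 az 82.3136067036299 
 [[ 0.0944  0.9914  0.0902]
 [ 0.7326 -0.1305  0.6681]
 [ 0.6741  0.003  -0.7386]]
(np.float64(251.0530761236234), np.float64(214.0547553724767)) (np.float64(251.7190645923402), np.float64(229.5755641726121))
```

View pics/w1.png

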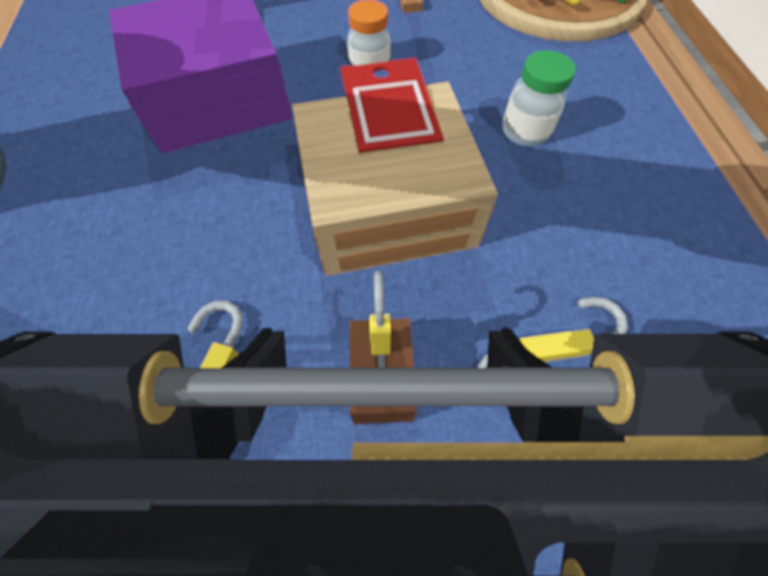

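Call:
arm_command(increments=[{"grip": 0, "tx": -0.0355, "ty": -0.005, "tz": 0.01, "yaw": 0}, {"grip": 0, "tx": -0.0355, "ty": -0.005, "tz": 0.04, "yaw": 0}, {"grip": 0, "tx": -0.0355, "ty": -0.005, "tz": 0.07, "yaw": 0}, {"grip": 0, "tx": -0.0355, "ty": -0.005, "tz": 0.1, "yaw": 0}, {"grip": 0, "tx": -0.0355, "ty": -0.005, "tz": 0.12, "yaw": 0}, {"grip": 0, "tx": -0.0355, "ty": -0.005, "tz": 0.136, "yaw": 0}, {"grip": 0, "tx": -0.0355, "ty": -0.005, "tz": 0.136, "yaw": 0}, {"grip": 0, "tx": -0.0355, "ty": -0.005, "tz": 0.136, "yaw": 0}])

```text
time: 16.57
tool_pos: [0.5107, -0.2589, 0.0858]
ee_rot: [179.4, -42.5, 83.3]
contact_force: [0.3, -0.2, 0.7]
gripper_width: 0.0872
```

```bash
python3 st.py; python3 - <<'E'
from h import *
im=eyes.capture("wrist")[150:330,150:360]
im2=eyes.capture("scene")[250:350,80:200]
a=cv2.resize(im[:,:,::-1],(560,480),interpolation=cv2.INTER_CUBIC)
cv2.imwrite("pics/g1.png",cv2.resize(im2[:,:,::-1],(600,500),interpolation=cv2.INTER_CUBIC))
cv2.imwrite("pics/g2.png",a)
E
```

```text
16.5667 q [ 62.7055  45.8356 -34.4042  97.3875 -15.4628  63.2803  35.4734] p [ 0.5107 -0.2589  0.0858] rpy [179.4463 -42.5235  83.3013] F [ 0.2893 -0.1572  0.6584] w 0.08716500687268806
z tilt 42.526398844362255 az 82.4820836126307 
 [[ 0.086   0.9924  0.0884]
 [ 0.732  -0.1231  0.6701]
 [ 0.6759  0.0071 -0.737 ]]
```

View pics/g2.png

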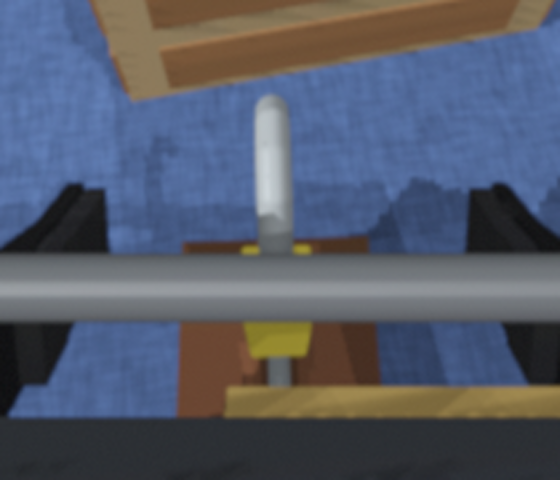

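Call:
arm_command(increments=[{"grip": 0, "tx": -0.005, "ty": -0.0015, "tz": 0, "yaw": 0}, {"grip": 0.5, "tx": -0.005, "ty": -0.0015, "tz": 0, "yaw": 0}, {"grip": 1, "tx": -0.005, "ty": -0.0015, "tz": 0, "yaw": 0}, {"grip": 1, "tx": -0.005, "ty": -0.0015, "tz": 0, "yaw": 0}, {"grip": 1, "tx": -0.005, "ty": -0.0015, "tz": 0, "yaw": 0}, {"grip": 1, "tx": -0.005, "ty": -0.0015, "tz": 0, "yaw": 0}, {"grip": 1, "tx": -0.005, "ty": -0.0015, "tz": 0, "yaw": 0}, {"grip": 1, "tx": -0.005, "ty": -0.0015, "tz": 0, "yaw": 0}, {"grip": 1, "tx": -0.005, "ty": -0.0015, "tz": 0, "yaw": 0}, {"grip": 1, "tx": -0.005, "ty": -0.0015, "tz": 0, "yaw": 0}], force=30)

```text
time: 17.5
tool_pos: [0.5087, -0.2646, 0.0826]
ee_rot: [179.4, -42.4, 83.2]
contact_force: [-0.3, -0.1, 0.5]
gripper_width: 0.035
```

```bash
python3 st.py
```

```text
17.5 q [ 63.0214  46.109  -34.1864  97.2021 -15.2346  63.2641  35.7818] p [ 0.5087 -0.2646  0.0826] rpy [179.3628 -42.3972  83.1884] F [-0.2924 -0.0843  0.5221] w 0.03499507326731176
z tilt 42.40104795617439 az 82.24344898081233 
 [[ 0.0876  0.992   0.091 ]
 [ 0.7333 -0.126   0.6681]
 [ 0.6743  0.0082 -0.7384]]
```

Call:
arm_command(increments=[{"grip": 1, "tx": 0, "ty": 0, "tz": 0, "yaw": 0}, {"grip": 1, "tx": 0, "ty": 0, "tz": 0, "yaw": 0}, {"grip": 1, "tx": 0, "ty": 0, "tz": 0, "yaw": 0}, {"grip": 1, "tx": 0, "ty": 0, "tz": 0, "yaw": 0}, {"grip": 1, "tx": 0, "ty": 0, "tz": 0, "yaw": 0}, {"grip": 1, "tx": 0, "ty": 0, "tz": 0, "yaw": 0}, {"grip": 1, "tx": 0, "ty": 0, "tz": 0, "yaw": 0}])

```text
time: 18.08
tool_pos: [0.5087, -0.2646, 0.0826]
ee_rot: [179.4, -42.4, 83.2]
contact_force: [0.5, -0.3, 0.1]
gripper_width: 0.0136
```

```bash
python3 st.py
```

```text
18.0833 q [ 63.0203  46.1124 -34.1843  97.2049 -15.2329  63.263   35.782 ] p [ 0.5087 -0.2646  0.0826] rpy [179.3692 -42.3986  83.1856] F [ 0.5131 -0.2792  0.1292] w 0.013604364624089713
z tilt 42.402423790771046 az 82.25013438074282 
 [[ 0.0876  0.992   0.0909]
 [ 0.7333 -0.126   0.6682]
 [ 0.6743  0.0081 -0.7384]]
```

Call:
arm_command(increments=[{"grip": 1, "tx": 0.007, "ty": 0, "tz": -0.0075, "yaw": 0}, {"grip": 1, "tx": 0.02, "ty": 0, "tz": -0.022, "yaw": 0}, {"grip": 1, "tx": 0.036, "ty": 0, "tz": -0.04, "yaw": 0}, {"grip": 1, "tx": 0.052, "ty": 0.0005, "tz": -0.057, "yaw": 0}, {"grip": 1, "tx": 0.067, "ty": 0.001, "tz": -0.0735, "yaw": 0}, {"grip": 1, "tx": 0.081, "ty": 0.001, "tz": -0.089, "yaw": 0}, {"grip": 1, "tx": 0.081, "ty": 0.001, "tz": -0.089, "yaw": 0}, {"grip": 1, "tx": 0.081, "ty": 0.001, "tz": -0.089, "yaw": 0}])

```text
time: 18.75
tool_pos: [0.5091, -0.265, 0.2043]
ee_rot: [179.2, -42.3, 83.3]
contact_force: [-0.5, -0.6, -1.4]
gripper_width: 0.0137
```

```bash
python3 st.py; python3 - <<'E'
from h import *
a=eyes.capture("scene")[180:330,80:280]
cv2.imwrite("pics/l1.png",cv2.resize(a[:,:,::-1],(800,600),interpolation=cv2.INTER_CUBIC))
E
```

```text
18.75 q [ 64.5353  37.3135 -36.4143  93.7957 -18.0051  73.6262  31.7272] p [ 0.5091 -0.265   0.2043] rpy [179.1903 -42.2631  83.3179] F [-0.4627 -0.6141 -1.3977] w 0.013667437832991024
z tilt 42.26942458730394 az 82.11407532494279 
 [[ 0.0861  0.992   0.0923]
 [ 0.735  -0.1258  0.6663]
 [ 0.6725  0.0105 -0.74  ]]
```

View pics/l1.png

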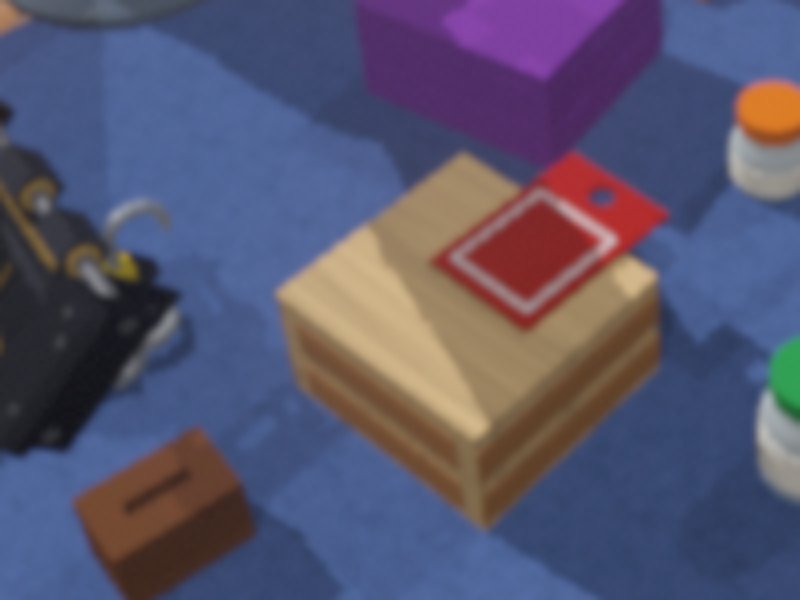

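```bash
python3 - <<'E'
from h import *
s=lambda x,y:((x+.5)/4-.5+80,(y+.5)/4-.5+180)
T=pose();print("tip est",atz("scene",s(166,222),.2287))
c=np.array([.5088,-.2622,.1957]);xh=np.array([.126,.992,0])
for n,p in(("tip",c+.028*xh+[0,0,.031]),("top",c+.014*xh+[0,0,.055]),("lowtip",c-.028*xh-[0,0,.027])):
    u=proj("scene",p);print(n,p,((u[0]-80+.5)*4-.5,(u[1]-180+.5)*4-.5),"topcam",proj("top",p))
a=eyes.capture("top");u=proj("top",c+.014*xh+[0,0,.055]);x,y=int(u[0]),int(u[1])
cv2.imwrite("pics/tc.png",cv2.resize(a[y-30:y+30,x-40:x+40,::-1],(800,600),interpolation=cv2.INTER_CUBIC));print(x-40,y-30)
E
```

```text
tip est [ 0.51247095 -0.23566467  0.2287    ]
tip [ 0.512328 -0.234424  0.2267  ] (np.float64(168.8844509992225), np.float64(223.40005555892662)) topcam (np.float64(362.56121704518114), np.float64(206.8935115881044))
top [ 0.510564 -0.248312  0.2507  ] (np.float64(131.16203480931597), np.float64(201.25346217951505)) topcam (np.float64(370.4581133291887), np.float64(206.55975487855864))
lowtip [ 0.505272 -0.289976  0.1687  ] (np.float64(84.15190606455315), np.float64(357.7330933402652)) topcam (np.float64(376.57220510508324), np.float64(211.455774380489))
330 176
```

View pics/tc.png

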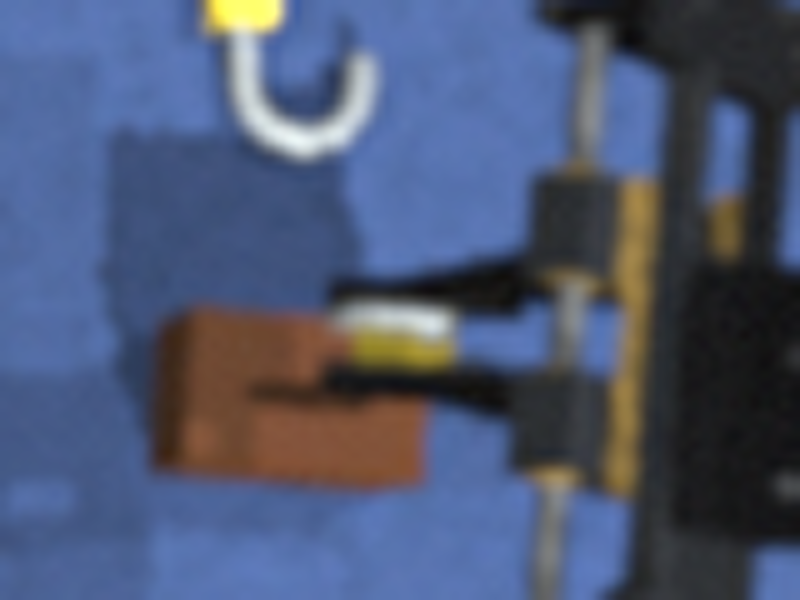

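Call:
arm_command(increments=[{"grip": 1, "tx": 0.014, "ty": 0, "tz": 0.013, "yaw": 0}, {"grip": 1, "tx": 0.042, "ty": -0.001, "tz": 0.038, "yaw": 0}, {"grip": 1, "tx": 0.07, "ty": -0.001, "tz": 0.064, "yaw": 0}, {"grip": 1, "tx": 0.1, "ty": -0.002, "tz": 0.091, "yaw": 0}, {"grip": 1, "tx": 0.13, "ty": -0.002, "tz": 0.118, "yaw": 0}, {"grip": 1, "tx": 0.16, "ty": -0.003, "tz": 0.145, "yaw": 0}, {"grip": 1, "tx": 0.19, "ty": -0.003, "tz": 0.173, "yaw": 0}, {"grip": 1, "tx": 0.22, "ty": -0.004, "tz": 0.2, "yaw": 0}, {"grip": 1, "tx": 0.252, "ty": -0.004, "tz": 0.229, "yaw": 0}, {"grip": 1, "tx": 0.252, "ty": -0.004, "tz": 0.229, "yaw": 0}])

```text
time: 19.68
tool_pos: [0.5436, 0.0833, 0.2038]
ee_rot: [179.7, -42.7, 83.8]
contact_force: [-0.7, 1.1, -0.0]
gripper_width: 0.014
```

```bash
python3 st.py
```

```text
19.6833 q [ 43.9237  29.2564 -46.9085 111.8889 -30.1136  47.1328  16.0996] p [0.5436 0.0833 0.2038] rpy [179.6858 -42.6802  83.7942] F [-0.6908  1.1444 -0.0361] w 0.014041586869409676
z tilt 42.6811286091251 az 83.33069004290599 
 [[ 0.0795  0.9937  0.0787]
 [ 0.7308 -0.1118  0.6733]
 [ 0.6779  0.004  -0.7351]]
```

Call:
arm_command(increments=[{"grip": 1, "tx": -0.014, "ty": 0.0015, "tz": 0.0125, "yaw": 0}, {"grip": 1, "tx": -0.028, "ty": 0.003, "tz": 0.025, "yaw": 0}, {"grip": 1, "tx": -0.042, "ty": 0.004, "tz": 0.038, "yaw": 0}, {"grip": 1, "tx": -0.056, "ty": 0.0045, "tz": 0.051, "yaw": 0}, {"grip": 1, "tx": -0.068, "ty": 0.0045, "tz": 0.0625, "yaw": 0}, {"grip": 1, "tx": -0.068, "ty": 0.0045, "tz": 0.0625, "yaw": 0}, {"grip": 1, "tx": -0.068, "ty": 0.0045, "tz": 0.0625, "yaw": 0}])

```text
time: 20.27
tool_pos: [0.5466, 0.0753, 0.1107]
ee_rot: [180.0, -42.8, 83.6]
contact_force: [0.5, -0.3, -0.1]
gripper_width: 0.0134
```

```bash
python3 st.py; python3 - <<'E'
from h import *
T=pose();g=T[:3,3]+[-.0006,.0018,-.0086];y=T[:3,1];xh=np.array([-y[1],y[0],0]);xh/=np.linalg.norm(xh)
t=g-.028*xh-[0,0,.027];print("grip",g,"tip",t)
s=lambda p:proj("scene",p)
a=eyes.capture("scene");u=s([.544,.03,.08]);x,y=int(u[0])-50,int(u[1])-38
cv2.imwrite("pics/h1.png",cv2.resize(a[y:y+75,x:x+100,::-1],(800,600),interpolation=cv2.INTER_CUBIC));print(x,y)
for p in(t,g+.028*xh+[0,0,.031],g-.014*xh-[0,0,.055],[.544,.017,.087]): v=s(p);print(((v[0]-x+.5)*8-.5,(v[1]-y+.5)*8-.5))
E
```

```text
20.2667 q [ 42.046   38.4288 -44.4788 114.3245 -28.0723  38.1927  20.9227] p [0.5466 0.0753 0.1107] rpy [179.9723 -42.7532  83.5993] F [ 0.4766 -0.3186 -0.0796] w 0.013441438828982605
z tilt 42.753171333967266 az 83.55844437343066 
 [[ 0.0819  0.9937  0.0762]
 [ 0.7297 -0.1118  0.6746]
 [ 0.6788  0.0004 -0.7343]]
grip [0.54596581 0.07706521 0.10208252] tip [0.5428352  0.04924078 0.07508252]
183 189
(np.float64(453.17874388512996), np.float64(291.64867600455887))
(np.float64(593.7101439191752), np.float64(77.96899862061082))
(np.float64(488.77170002760886), np.float64(334.3607597843925))
(np.float64(379.6231702684263), np.float64(319.167040606442))
```

View pics/h1.png

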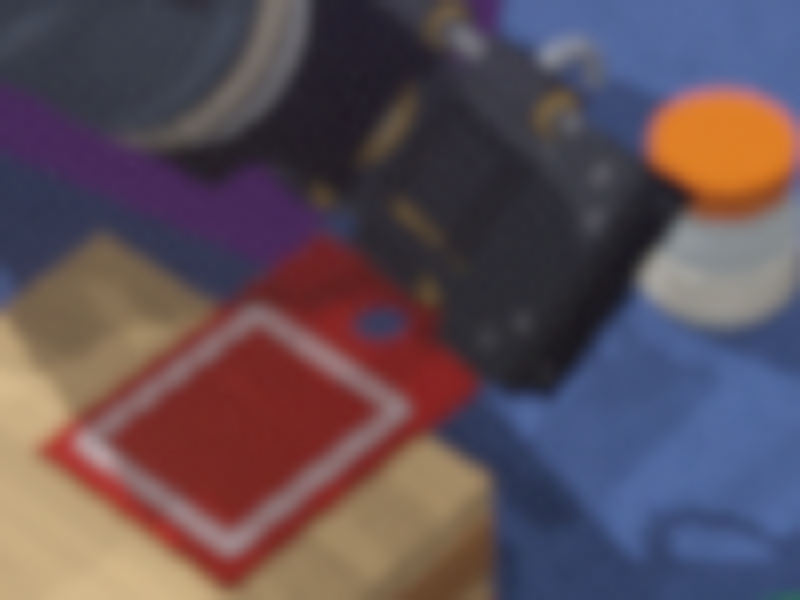

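Call:
arm_command(increments=[{"grip": 1, "tx": -0.006, "ty": 0.001, "tz": -0.005, "yaw": 0}, {"grip": 1, "tx": -0.012, "ty": 0.0025, "tz": -0.011, "yaw": 0}, {"grip": 1, "tx": -0.018, "ty": 0.004, "tz": -0.016, "yaw": 0}, {"grip": 1, "tx": -0.0233, "ty": 0.0048, "tz": -0.0215, "yaw": 0}, {"grip": 1, "tx": -0.0233, "ty": 0.0048, "tz": -0.0215, "yaw": 0}, {"grip": 1, "tx": -0.0233, "ty": 0.0048, "tz": -0.0215, "yaw": 0}])

```text
time: 20.82
tool_pos: [0.5489, 0.0423, 0.1119]
ee_rot: [179.8, -42.7, 83.6]
contact_force: [0.5, -0.1, -0.8]
gripper_width: 0.0139
```

```bash
python3 st.py; cat > hk.py <<'E'
from h import *
T=pose();g=T[:3,3]+[-.0006,.0018,-.0086];y=T[:3,1];xh=np.array([-y[1],y[0],0]);xh/=np.linalg.norm(xh)
print("grip",g,"tip",g-.028*xh-[0,0,.027],"top",g+.014*xh+[0,0,.049],"xh az",np.degrees(np.arctan2(xh[1],xh[0])))
E
python3 hk.py
```

```text
20.8167 q [ 44.5143  38.5987 -43.5409 113.0359 -26.8888  40.9817  22.3457] p [0.5489 0.0423 0.1119] rpy [179.7657 -42.7136  83.6434] F [ 0.4831 -0.1057 -0.7584] w 0.013907819995006815
z tilt 42.714120391238716 az 83.2980578679393 
 [[ 0.0813  0.9935  0.0792]
 [ 0.7302 -0.1135  0.6737]
 [ 0.6783  0.003  -0.7347]]
grip [0.54826068 0.04411054 0.10325321] tip [0.54508347 0.01629138 0.07625321] top [0.54984928 0.05802011 0.15225321] xh az 83.4845182480326
```

Call:
arm_command(increments=[{"grip": 1, "tx": 0.0045, "ty": 0, "tz": -0.005, "yaw": 0}, {"grip": 1, "tx": 0.009, "ty": 0, "tz": -0.01, "yaw": 0}, {"grip": 1, "tx": 0.0135, "ty": 0, "tz": -0.0145, "yaw": 0}, {"grip": 1, "tx": 0.018, "ty": 0, "tz": -0.0195, "yaw": 0}, {"grip": 1, "tx": 0.0225, "ty": 0, "tz": -0.0245, "yaw": 0}, {"grip": 1, "tx": 0.027, "ty": 0, "tz": -0.0295, "yaw": 0}, {"grip": 1, "tx": 0.0315, "ty": 0, "tz": -0.034, "yaw": 0}, {"grip": 1, "tx": 0.0315, "ty": 0, "tz": -0.034, "yaw": 0}])

```text
time: 21.48
tool_pos: [0.5494, 0.0426, 0.1597]
ee_rot: [179.6, -42.7, 83.8]
contact_force: [0.4, -0.5, -1.0]
gripper_width: 0.0137
```

```bash
python3 st.py; python3 hk.py; python3 - <<'E'
from h import *
b=eyes.capture("wrist")[60:260,130:390,::-1]
b=cv2.resize(b,(400,308),interpolation=cv2.INTER_CUBIC)
a=eyes.capture("scene");u=proj("scene",[.544,.0,.1]);x,y=int(u[0])-50,int(u[1])-38
c=cv2.resize(a[y:y+77,x:x+100,::-1],(400,308),interpolation=cv2.INTER_CUBIC)
cv2.imwrite("pics/h2.png",np.hstack([b,c]))
E
```

```text
21.4833 q [ 45.5598  34.0473 -44.6504 111.6875 -27.8066  45.7336  20.0965] p [0.5494 0.0426 0.1597] rpy [179.5841 -42.6859  83.7768] F [ 0.3519 -0.4816 -1.0195] w 0.013689599345474986
z tilt 42.68753804660353 az 83.16342279934125 
 [[ 0.0797  0.9935  0.0807]
 [ 0.7307 -0.1133  0.6732]
 [ 0.678   0.0053 -0.7351]]
grip [0.54876049 0.04440214 0.15111035] tip [0.5455883  0.01658241 0.12411035] top [0.55034659 0.058312   0.20011035] xh az 83.49483866564853
```

View pics/h2.png

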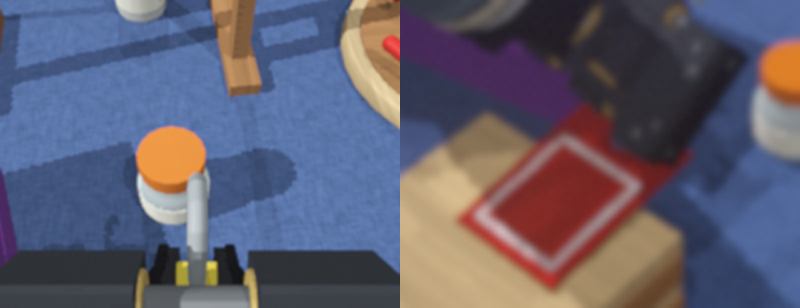

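```bash
python3 - <<'E'
from h import *
u=proj("scene",[.544,.0,.1]);x,y=int(u[0])-50,int(u[1])-38
sx=np.array([-.07,.9976,0]);sy=np.array([-.9976,-.07,0])
hole=np.array([.544,.017,0])
for rise in (0,.017,.03,.042):
    a=np.arcsin(rise/.104);far=hole-.104*sx+[0,0,.087]
    d=np.cos(a)*sx+[0,0,np.sin(a)]
    for l,p in(("endR",far+.12*d-.04*sy),("endL",far+.12*d+.04*sy),("farR",far-.04*sy)):
        v=proj("scene",p);print(rise,l,round((v[0]-x)*4+400),round((v[1]-y)*4))
E
```

```text
0 endR 691 170
0 endL 594 110
0 farR 551 288
0.017 endR 689 149
0.017 endL 591 89
0.017 farR 551 288
0.03 endR 685 134
0.03 endL 586 74
0.03 farR 551 288
0.042 endR 679 122
0.042 endL 580 61
0.042 farR 551 288
```

Call:
arm_command(increments=[{"grip": 1, "tx": 0.007, "ty": 0, "tz": -0.0075, "yaw": 0}, {"grip": 1, "tx": 0.014, "ty": 0, "tz": -0.015, "yaw": 0}, {"grip": 1, "tx": 0.022, "ty": 0, "tz": -0.024, "yaw": 0}, {"grip": 1, "tx": 0.03, "ty": 0, "tz": -0.0325, "yaw": 0}, {"grip": 1, "tx": 0.038, "ty": 0, "tz": -0.041, "yaw": 0}, {"grip": 1, "tx": 0.046, "ty": 0, "tz": -0.05, "yaw": 0}, {"grip": 1, "tx": 0.054, "ty": 0, "tz": -0.0585, "yaw": 0}, {"grip": 1, "tx": 0.062, "ty": 0, "tz": -0.067, "yaw": 0}, {"grip": 1, "tx": 0.07, "ty": 0, "tz": -0.076, "yaw": 0}, {"grip": 1, "tx": 0.078, "ty": 0, "tz": -0.0845, "yaw": 0}])

```text
time: 22.42
tool_pos: [0.5482, 0.0426, 0.2747]
ee_rot: [179.7, -42.7, 83.7]
contact_force: [-0.3, 0.5, -1.1]
gripper_width: 0.0135
```

Call:
arm_command(increments=[{"grip": 1, "tx": 0, "ty": 0, "tz": 0, "yaw": 0}, {"grip": 1, "tx": 0, "ty": 0, "tz": 0, "yaw": 0}, {"grip": 1, "tx": 0, "ty": 0, "tz": 0, "yaw": 0}, {"grip": 1, "tx": 0, "ty": 0, "tz": 0, "yaw": 0}, {"grip": 1, "tx": 0, "ty": 0, "tz": 0, "yaw": 0}, {"grip": 1, "tx": 0, "ty": 0, "tz": 0, "yaw": 0}])

```text
time: 22.92
tool_pos: [0.548, 0.0426, 0.2741]
ee_rot: [179.8, -42.7, 83.6]
contact_force: [0.4, 1.2, -1.1]
gripper_width: 0.0138
```

```bash
python3 st.py; python3 hk.py; python3 - <<'E'
from h import *
a=eyes.capture("scene")
# red blob of the sign, compare with the expected hanging place
h=cv2.cvtColor(a,cv2.COLOR_RGB2HSV);m=((h[...,0]<6)|(h[...,0]>174))&(h[...,1]>150)&(h[...,2]>60)
n,l,s,c=cv2.connectedComponentsWithStats(m.astype(np.uint8))
for i in range(1,n):
    if s[i,4]>60: print(s[i],c[i])
for p in([.545,.03,.215],[.545,.03,.106],[.505,.03,.106],[.585,.03,.106],[.505,.03,.225],[.585,.03,.225]): print(proj("scene",p))
cv2.imwrite("pics/s5.png",a[:,:,::-1])
E
```

```text
22.9167 q [ 48.247   24.5523 -46.7036 106.4274 -29.9179  58.1746  14.5688] p [0.548  0.0426 0.2741] rpy [179.8207 -42.7114  83.6261] F [ 0.3894  1.2406 -1.0507] w 0.013773026345515242
z tilt 42.71170111005129 az 83.36182619772124 
 [[ 0.0816  0.9936  0.0784]
 [ 0.7302 -0.1131  0.6738]
 [ 0.6783  0.0023 -0.7348]]
grip [0.54735271 0.04437477 0.26551588] tip [0.54418523 0.0165545  0.23851588] top [0.54893646 0.0582849  0.31451588] xh az 83.50453407979877
[306  76  12  16 105] [310.6952381   83.67619048]
[219 182  30  16 138] [232.99275362 189.61594203]
[227 196  20  18 206] [236.6407767  204.59708738]
[386 216  25  16 131] [398.27480916 222.70992366]
[360 228   5  16  71] [362.12676056 235.88732394]
[394 228  18  20 206] [401.24271845 238.11165049]
[415 230  17  15 126] [421.87301587 235.82539683]
[362 239  12  15  69] [367.62318841 246.11594203]
[395 254  32  30 347] [414.42939481 270.87896254]
(np.float64(233.0454859440806), np.float64(185.750009448249))
(np.float64(234.00132162100414), np.float64(220.40475674477597))
(np.float64(222.80434453668636), np.float64(212.42614802386632))
(np.float64(245.67860469406597), np.float64(228.72561619297036))
(np.float64(220.89099145692936), np.float64(174.54877033553907))
(np.float64(245.57055571127302), np.float64(190.43863239808863))
```

Call:
arm_command(increments=[{"grip": 1, "tx": 0.005, "ty": -0.002, "tz": 0.0045, "yaw": 0}, {"grip": 1, "tx": 0.015, "ty": -0.007, "tz": 0.014, "yaw": 0}, {"grip": 1, "tx": 0.03, "ty": -0.014, "tz": 0.0275, "yaw": 0}, {"grip": 1, "tx": 0.048, "ty": -0.022, "tz": 0.044, "yaw": 0}, {"grip": 1, "tx": 0.067, "ty": -0.031, "tz": 0.0615, "yaw": 0}, {"grip": 1, "tx": 0.086, "ty": -0.04, "tz": 0.079, "yaw": 0}, {"grip": 1, "tx": 0.104, "ty": -0.048, "tz": 0.0955, "yaw": 0}, {"grip": 1, "tx": 0.119, "ty": -0.055, "tz": 0.1095, "yaw": 0}, {"grip": 1, "tx": 0.13, "ty": -0.06, "tz": 0.1195, "yaw": 0}, {"grip": 1, "tx": 0.136, "ty": -0.063, "tz": 0.125, "yaw": 0}])

```text
time: 23.8
tool_pos: [0.5042, 0.2365, 0.2748]
ee_rot: [179.8, -42.7, 83.9]
contact_force: [0.1, -0.1, -1.8]
gripper_width: 0.0136
```

Call:
arm_command(increments=[{"grip": 1, "tx": 0, "ty": 0, "tz": 0, "yaw": 0}, {"grip": 1, "tx": 0, "ty": 0, "tz": 0, "yaw": 0}, {"grip": 1, "tx": 0, "ty": 0, "tz": 0, "yaw": 0}, {"grip": 1, "tx": 0, "ty": 0, "tz": 0, "yaw": 0}, {"grip": 1, "tx": 0, "ty": 0, "tz": 0, "yaw": 0}, {"grip": 1, "tx": 0, "ty": 0, "tz": 0, "yaw": 0}])

```text
time: 24.3
tool_pos: [0.5048, 0.2355, 0.2746]
ee_rot: [179.8, -42.7, 83.8]
contact_force: [-0.6, -0.2, -0.5]
gripper_width: 0.0138
```

```bash
python3 st.py; python3 hk.py; python3 - <<'E'
from h import *
T=wcam(pose());b=eyes.capture("wrist");a=eyes.capture("scene")
cv2.imwrite("pics/wr.png",b[:,:,::-1])
u=proj("scene",[.505,.27,.28]);x,y=int(u[0])-65,int(u[1])-50
c=cv2.resize(a[y:y+100,x:x+100,::-1],(400,400),interpolation=cv2.INTER_CUBIC)
w=cv2.resize(b[:250,130:380,::-1],(400,400),interpolation=cv2.INTER_CUBIC)
cv2.imwrite("pics/r1.png",np.hstack([w,c]));print(x,y)
for p in([.5,.2895,.28],[.4,.288,.28]): print(proj("wrist",p,T))
E
```

```text
24.3 q [ 34.4762  19.6971 -52.991  114.014  -36.285   42.8278   3.8839] p [0.5048 0.2355 0.2746] rpy [179.8203 -42.7221  83.7862] F [-0.5956 -0.1569 -0.511 ] w 0.013750233086285764
z tilt 42.722374231519325 az 83.5213904068832 
 [[ 0.0795  0.9939  0.0766]
 [ 0.7303 -0.1104  0.6741]
 [ 0.6784  0.0023 -0.7346]]
grip [0.50424183 0.23734905 0.2660397 ] tip [0.50115194 0.20952006 0.2390397 ] top [0.50578678 0.25126355 0.3150397 ] xh az 83.66430693929787
225 65
(np.float64(240.95944748153443), np.float64(166.13972719453545))
(np.float64(79.8708189658393), np.float64(182.90369516834454))
```

View pics/r1.png

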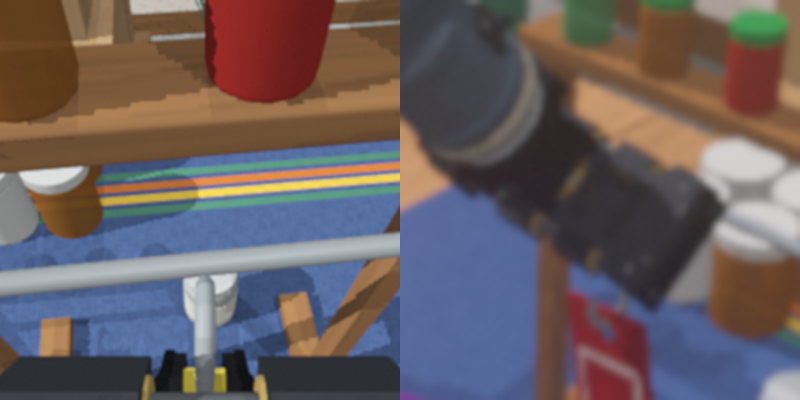

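Call:
arm_command(increments=[{"grip": 1, "tx": 0.002, "ty": 0, "tz": 0.0025, "yaw": 0}, {"grip": 1, "tx": 0.006, "ty": -0.001, "tz": 0.007, "yaw": 0}, {"grip": 1, "tx": 0.01, "ty": -0.0015, "tz": 0.0115, "yaw": 0}, {"grip": 1, "tx": 0.014, "ty": -0.0025, "tz": 0.016, "yaw": 0}, {"grip": 1, "tx": 0.018, "ty": -0.003, "tz": 0.021, "yaw": 0}, {"grip": 1, "tx": 0.021, "ty": -0.0035, "tz": 0.0245, "yaw": 0}, {"grip": 1, "tx": 0.023, "ty": -0.004, "tz": 0.0265, "yaw": 0}, {"grip": 1, "tx": 0.023, "ty": -0.004, "tz": 0.0265, "yaw": 0}, {"grip": 1, "tx": 0.023, "ty": -0.004, "tz": 0.0265, "yaw": 0}])

```text
time: 25.15
tool_pos: [0.5043, 0.2713, 0.2708]
ee_rot: [179.8, -42.7, 83.9]
contact_force: [0.0, -0.2, -0.8]
gripper_width: 0.0142
```

```bash
python3 st.py; python3 hk.py; python3 - <<'E'
from h import *
# rail rows and hook columns in the wrist view, numerically: check hook against rail
T=wcam(pose());b=eyes.capture("wrist");cv2.imwrite("pics/wr2.png",b[:,:,::-1])
g=cv2.cvtColor(b,cv2.COLOR_RGB2GRAY);s=cv2.cvtColor(b,cv2.COLOR_RGB2HSV)[...,1]
for p in([.5,.2895,.28],[.52,.2895,.28],[.48,.2893,.28]): print(proj("wrist",p,T))
for c in (200,215,300,315): print(c,[(r,int(g[r,c]),int(s[r,c])) for r in range(150,215,3)])
E
```

```text
25.15 q [ 29.9891  20.4798 -52.9535 113.7924 -35.8327  39.5001   0.7158] p [0.5043 0.2713 0.2708] rpy [179.8212 -42.7228  83.851 ] F [ 0.031  -0.2224 -0.8306] w 0.014184340372615508
z tilt 42.72311849709875 az 83.58755573551976 
 [[ 0.0787  0.994   0.0758]
 [ 0.7304 -0.1092  0.6742]
 [ 0.6785  0.0023 -0.7346]]
grip [0.50373868 0.27305522 0.26219829] tip [0.50068058 0.24522272 0.23519829] top [0.50526773 0.28697147 0.31119829] xh az 83.72976319689668
(np.float64(246.73882404344062), np.float64(214.94183546794596))
(np.float64(281.58706950887967), np.float64(211.4518515065024))
(np.float64(211.4146331487821), np.float64(218.80902314669663))
200 [(150, 95, 131), (153, 94, 132), (156, 92, 134), (159, 106, 83), (162, 121, 117), (165, 120, 117), (168, 122, 116), (171, 113, 120), (174, 100, 122), (177, 108, 119), (180, 105, 120), (183, 102, 122), (186, 106, 118), (189, 98, 121), (192, 102, 122), (195, 102, 123), (198, 103, 119), (201, 114, 118), (204, 113, 121), (207, 120, 117), (210, 122, 111), (213, 165, 17)]
215 [(150, 94, 132), (153, 94, 132), (156, 92, 109), (159, 120, 115), (162, 120,
[... 330 characters left out ...]
), (156, 116, 119), (159, 120, 117), (162, 122, 115), (165, 118, 119), (168, 115, 121), (171, 119, 116), (174, 119, 118), (177, 118, 117), (180, 121, 116), (183, 117, 118), (186, 87, 122), (189, 89, 119), (192, 88, 121), (195, 89, 121), (198, 83, 125), (201, 138, 31), (204, 178, 15), (207, 190, 14), (210, 200, 15), (213, 181, 15)]
315 [(150, 116, 121), (153, 122, 116), (156, 119, 118), (159, 119, 118), (162, 114, 120), (165, 116, 120), (168, 121, 115), (171, 120, 117), (174, 116, 118), (177, 119, 119), (180, 115, 118), (183, 87, 124), (186, 87, 124), (189, 89, 122), (192, 89, 124), (195, 86, 125), (198, 91, 104), (201, 126, 19), (204, 134, 20), (207, 154, 16), (210, 142, 17), (213, 153, 18)]
```

Call:
arm_command(increments=[{"grip": 1, "tx": -0.002, "ty": 0, "tz": 0.003, "yaw": 0}, {"grip": 1, "tx": -0.004, "ty": 0, "tz": 0.006, "yaw": 0}, {"grip": 1, "tx": -0.0065, "ty": 0, "tz": 0.0085, "yaw": 0}, {"grip": 1, "tx": -0.009, "ty": 0, "tz": 0.011, "yaw": 0}, {"grip": 1, "tx": -0.009, "ty": 0, "tz": 0.011, "yaw": 0}, {"grip": 1, "tx": -0.009, "ty": 0, "tz": 0.011, "yaw": 0}])

```text
time: 25.7
tool_pos: [0.5045, 0.2716, 0.2562]
ee_rot: [179.9, -42.7, 83.8]
contact_force: [-0.2, -0.2, -0.7]
gripper_width: 0.0137
```

```bash
python3 st.py; python3 hk.py; python3 - <<'E'
from h import *
print([manip.get_obs()["contact_force"].round(1).tolist() for _ in range(2)])
E
```

```text
25.7 q [ 29.4792  21.838  -52.8029 114.6312 -35.6899  37.6394   1.4379] p [0.5045 0.2716 0.2562] rpy [179.888  -42.7197  83.7678] F [-0.219  -0.1717 -0.7157] w 0.013718870901281602
z tilt 42.71983953438793 az 83.6027230788004 
 [[ 0.0798  0.9939  0.0756]
 [ 0.7303 -0.1099  0.6742]
 [ 0.6784  0.0014 -0.7347]]
grip [0.50390225 0.27344885 0.2476177 ] tip [0.50082571 0.24561839 0.2206177 ] top [0.50544052 0.28736409 0.2966177 ] xh az 83.69180724584356
[[-0.2, -0.2, -0.7], [-0.2, -0.2, -0.7]]
```

Call:
arm_command(increments=[{"grip": 1, "tx": -0.002, "ty": 0, "tz": 0.002, "yaw": 0}, {"grip": 1, "tx": -0.004, "ty": 0, "tz": 0.004, "yaw": 0}, {"grip": 1, "tx": -0.006, "ty": 0, "tz": 0.0065, "yaw": 0}, {"grip": 1, "tx": -0.0075, "ty": 0, "tz": 0.008, "yaw": 0}, {"grip": 1, "tx": -0.0075, "ty": 0, "tz": 0.008, "yaw": 0}, {"grip": 1, "tx": -0.0075, "ty": 0, "tz": 0.008, "yaw": 0}, {"grip": 1, "tx": -0.0075, "ty": 0, "tz": 0.008, "yaw": 0}])

```text
time: 26.28
tool_pos: [0.5046, 0.2721, 0.2456]
ee_rot: [179.9, -42.8, 83.8]
contact_force: [0.2, 3.1, 0.1]
gripper_width: 0.0134
```

```bash
python3 st.py; python3 hk.py
```

```text
26.2833 q [ 29.1476  22.8761 -52.7398 115.2303 -35.6265  36.2433   2.0818] p [0.5046 0.2721 0.2456] rpy [179.8548 -42.7589  83.8088] F [0.1706 3.1053 0.0821] w 0.013429650724875628
z tilt 42.759080674786915 az 83.59494074182341 
 [[ 0.0792  0.994   0.0757]
 [ 0.7299 -0.1096  0.6747]
 [ 0.6789  0.0019 -0.7342]]
grip [0.50399124 0.27389714 0.23703679] tip [0.50092363 0.24606569 0.21003679] top [0.50552504 0.28781287 0.28603679] xh az 83.71020683310543
```

Call:
arm_command(increments=[{"grip": 1, "tx": 0.001, "ty": 0, "tz": 0.001, "yaw": 0}, {"grip": 1, "tx": 0.0022, "ty": -0.0003, "tz": 0.002, "yaw": 0}, {"grip": 1, "tx": 0.0022, "ty": -0.0003, "tz": 0.002, "yaw": 0}, {"grip": 1, "tx": 0.0022, "ty": -0.0003, "tz": 0.002, "yaw": 0}, {"grip": 1, "tx": 0.0022, "ty": -0.0003, "tz": 0.002, "yaw": 0}])

```text
time: 26.7
tool_pos: [0.5045, 0.2748, 0.2454]
ee_rot: [179.9, -42.7, 83.8]
contact_force: [0.2, 0.3, -1.2]
gripper_width: 0.0137
```

```bash
python3 st.py; python3 hk.py
```

```text
26.7 q [ 28.7538  22.9108 -52.6713 115.19   -35.5769  36.022    1.7991] p [0.5045 0.2748 0.2454] rpy [179.8704 -42.7293  83.7888] F [ 0.2385  0.2955 -1.1647] w 0.013654543292418267
z tilt 42.7294867611508 az 83.5976816208914 
 [[ 0.0795  0.994   0.0757]
 [ 0.7303 -0.1097  0.6743]
 [ 0.6785  0.0017 -0.7346]]
grip [0.50394808 0.27658681 0.23678965] tip [0.5008759  0.24875586 0.20978965] top [0.50548417 0.29050228 0.28578965] xh az 83.70078121129046
```

Call:
arm_command(increments=[{"grip": 1, "tx": -0.0007, "ty": 0, "tz": 0.0007, "yaw": 0}, {"grip": 1, "tx": -0.0013, "ty": 0, "tz": 0.0015, "yaw": 0}, {"grip": 1, "tx": -0.002, "ty": 0, "tz": 0.0022, "yaw": 0}, {"grip": 1, "tx": -0.002, "ty": 0, "tz": 0.0022, "yaw": 0}, {"grip": 1, "tx": -0.002, "ty": 0, "tz": 0.0022, "yaw": 0}])

```text
time: 27.12
tool_pos: [0.5052, 0.2756, 0.244]
ee_rot: [179.8, -42.8, 83.9]
contact_force: [-3.0, -2.6, 7.2]
gripper_width: 0.0137
```

```bash
python3 st.py; python3 hk.py
```

```text
27.1167 q [ 28.6804  23.1585 -52.7097 115.2307 -35.642   35.7167   1.9844] p [0.5052 0.2756 0.244 ] rpy [179.7917 -42.8478  83.8527] F [-2.9811 -2.5945  7.1681] w 0.013689158024221751
z tilt 42.848202671749725 az 83.54637490933068 
 [[ 0.0785  0.994   0.0764]
 [ 0.7289 -0.1095  0.6757]
 [ 0.6801  0.0027 -0.7332]]
grip [0.50460053 0.27741646 0.23537622] tip [0.50153334 0.24958496 0.20837622] top [0.50613413 0.29133221 0.28437622] xh az 83.71105203877322
```

Call:
arm_command(increments=[{"grip": 1, "tx": 0.0007, "ty": 0, "tz": -0.0007, "yaw": 0}, {"grip": 0.8, "tx": 0.0007, "ty": 0, "tz": -0.0007, "yaw": 0}, {"grip": 0.75, "tx": 0.0007, "ty": 0, "tz": -0.0007, "yaw": 0}, {"grip": 0.7, "tx": 0.0007, "ty": 0, "tz": -0.0007, "yaw": 0}, {"grip": 0.6, "tx": 0.0007, "ty": 0, "tz": -0.0007, "yaw": 0}, {"grip": 0.5, "tx": 0.0007, "ty": 0, "tz": -0.0007, "yaw": 0}, {"grip": 0.4, "tx": 0.0007, "ty": 0, "tz": -0.0007, "yaw": 0}, {"grip": 0.4, "tx": 0.0007, "ty": 0, "tz": -0.0007, "yaw": 0}, {"grip": 0.4, "tx": 0.0007, "ty": 0, "tz": -0.0007, "yaw": 0}, {"grip": 0.4, "tx": 0.0007, "ty": 0, "tz": -0.0007, "yaw": 0}])

```text
time: 27.95
tool_pos: [0.5052, 0.2756, 0.2449]
ee_rot: [179.8, -42.8, 83.9]
contact_force: [0.1, 0.7, -0.3]
gripper_width: 0.0505
```

```bash
python3 st.py; cat > chk.py <<'E'
from h import *
T=wcam(pose());b=eyes.capture("wrist");a=eyes.capture("scene")
h=cv2.cvtColor(b,cv2.COLOR_RGB2HSV);m=(abs(h[...,0].astype(int)-28)<5)&(h[...,1]>170)&(h[...,2]>90)
n,l,s,c=cv2.connectedComponentsWithStats(m.astype(np.uint8))
print("yellow wrist",[(s[i].tolist(),c[i].round(0).tolist()) for i in range(1,n) if s[i,4]>40])
print("sleeve top expected",proj("wrist",[.504,.277,.260],T))
h=cv2.cvtColor(a,cv2.COLOR_RGB2HSV);m=((h[...,0]<6)|(h[...,0]>174))&(h[...,1]>150)&(h[...,2]>60)
n,l,s,c=cv2.connectedComponentsWithStats(m.astype(np.uint8))
print("red scene",[(s[i].tolist(),c[i].round(0).tolist()) for i in range(1,n) if s[i,4]>60 and c[i][0]<345])
# expected sign: frame and corners hanging below hook
for p in([.502,.262,.187],[.502,.262,.195],[.462,.262,.195],[.542,.262,.195],[.462,.262,.08],[.542,.262,.08]): print(np.round(proj("scene",p),0))
E
python3 chk.py
```

```text
27.95 q [ 28.7146  23.0711 -52.733  115.176  -35.6348  35.8329   1.9111] p [0.5052 0.2756 0.2449] rpy [179.793  -42.847   83.8516] F [ 0.0851  0.6597 -0.3298] w 0.05049226398343872
z tilt 42.84736807364992 az 83.54722685551857 
 [[ 0.0785  0.994   0.0764]
 [ 0.729  -0.1095  0.6757]
 [ 0.68    0.0026 -0.7332]]
yellow wrist [([190, 126, 66, 8, 146], [223.0, 129.0]), ([468, 225, 7, 13, 46], [471.0, 230.0]), ([246, 230, 8, 14, 54], [248.0, 238.0]), ([262, 234, 8, 10, 49], [266.0, 239.0])]
sleeve top expected (np.float64(255.37221205777823), np.float64(239.7276741300755))
red scene [([306, 76, 14, 17, 176], [312.0, 84.0]), ([277, 142, 23, 19, 164], [288.0, 152.0]), ([277, 158, 16, 23, 251], [284.0, 169.0])]
[285. 147.]
[285. 145.]
[274. 139.]
[297. 151.]
[272. 173.]
[294. 185.]
```

Call:
arm_command(increments=[{"grip": 0.4, "tx": 0, "ty": 0, "tz": -0.008, "yaw": 0}, {"grip": 0.4, "tx": 0, "ty": 0, "tz": -0.02, "yaw": 0}, {"grip": 0.4, "tx": 0, "ty": 0, "tz": -0.035, "yaw": 0}, {"grip": 0.4, "tx": 0, "ty": 0, "tz": -0.055, "yaw": 0}, {"grip": 0.4, "tx": 0, "ty": 0, "tz": -0.075, "yaw": 0}, {"grip": 0.4, "tx": 0, "ty": 0, "tz": -0.095, "yaw": 0}, {"grip": 0.4, "tx": 0, "ty": 0, "tz": -0.115, "yaw": 0}, {"grip": 0.4, "tx": 0, "ty": 0, "tz": -0.135, "yaw": 0}, {"grip": 0.4, "tx": 0, "ty": 0, "tz": -0.15, "yaw": 0}, {"grip": 0.4, "tx": 0, "ty": 0, "tz": -0.15, "yaw": 0}])

```text
time: 28.88
tool_pos: [0.4955, 0.172, 0.357]
ee_rot: [179.4, -42.8, 83.8]
contact_force: [0.8, -0.8, -0.8]
gripper_width: 0.0524
```

Call:
arm_command(increments=[{"grip": 0.4, "tx": 0, "ty": 0, "tz": 0, "yaw": 0}, {"grip": 0.4, "tx": 0, "ty": 0, "tz": 0, "yaw": 0}, {"grip": 0.4, "tx": 0, "ty": 0, "tz": 0, "yaw": 0}, {"grip": 0.4, "tx": 0, "ty": 0, "tz": 0, "yaw": 0}, {"grip": 0.4, "tx": 0, "ty": 0, "tz": 0, "yaw": 0}, {"grip": 0.4, "tx": 0, "ty": 0, "tz": 0, "yaw": 0}, {"grip": 0.4, "tx": 0, "ty": 0, "tz": 0, "yaw": 0}, {"grip": 0.4, "tx": 0, "ty": 0, "tz": 0, "yaw": 0}, {"grip": 0.4, "tx": 0, "ty": 0, "tz": 0, "yaw": 0}, {"grip": 0.4, "tx": 0, "ty": 0, "tz": 0, "yaw": 0}])

```text
time: 29.72
tool_pos: [0.4955, 0.1721, 0.357]
ee_rot: [179.4, -42.8, 83.8]
contact_force: [-0.3, -0.1, -0.1]
gripper_width: 0.0523
```

```bash
python3 st.py; python3 chk.py; python3 - <<'E'
from h import *
a=eyes.capture("scene").astype(int);b=eyes.capture("scene").astype(int)
T=wcam(pose());w=eyes.capture("wrist");
for _ in range(6): w2=eyes.capture("wrist")
h=cv2.cvtColor(w,cv2.COLOR_RGB2HSV)
r=((h[...,0]<6)|(h[...,0]>174))&(h[...,1]>150)
ys,xs=np.nonzero(r[150:]);print("red in wrist below 150",len(xs),xs.min() if len(xs) else 0,xs.max() if len(xs) else 0)
print("diff over .3s",np.abs(w.astype(int)-w2).mean(), np.abs(w.astype(int)-w2)[120:].max())
for p in([.504,.277,.26],[.504,.277,.212],[.506,.291,.285],[.502,.262,.187]): print(np.round(proj("wrist",p,T),0))
t=eyes.capture("top");ht=cv2.cvtColor(t,cv2.COLOR_RGB2HSV)
o=cv2.imread("pics/top0.png")[:,:,::-1];ho=cv2.cvtColor(np.ascontiguousarray(o),cv2.COLOR_RGB2HSV)
for nm,(x,y),hu in(("sauce",(217,203),12),("honey",(268,146),65)):
    for H in(ho,ht):
        m=(abs(H[y-20:y+20,x-20:x+20,0].astype(int)-hu)<8)&(H[y-20:y+20,x-20:x+20,1]>150);yy,xx=np.nonzero(m);print(nm,len(xx),xx.mean().round(1),yy.mean().round(1))
d=np.abs(t.astype(int)-o)[190:225,125:142].mean();print("can region diff",d)
E
```

```text
29.7167 q [ 45.1311  11.581  -53.1615 109.5595 -38.5583  58.4708   6.31  ] p [0.4955 0.1721 0.357 ] rpy [179.4457 -42.7844  83.816 ] F [-0.3137 -0.0739 -0.1407] w 0.052333510407648796
z tilt 42.787248029225424 az 82.99998373037297 
 [[ 0.0791  0.9934  0.0828]
 [ 0.7296 -0.1142  0.6742]
 [ 0.6792  0.0071 -0.7339]]
yellow wrist [([203, 125, 50, 5, 55], [226.0, 127.0]), ([250, 181, 9, 5, 41], [254.0, 183.0]), ([449, 220, 21, 16, 116], [459.0, 228.0])]
sleeve top expected (np.float64(253.4715537821236), np.float64(177.8982532555173))
red scene [([306, 76, 13, 17, 155], [312.0, 84.0]), ([296, 145, 11, 11, 70], [302.0, 150.0]), ([289, 155, 13, 19, 167], [295.0, 164.0])]
[285. 147.]
[285. 145.]
[274. 139.]
[297. 151.]
[272. 173.]
[294. 185.]
red in wrist below 150 2337 225 488
diff over .3s 1.7305670844184027 170
[253. 178.]
[254. 198.]
[254. 153.]
[253. 217.]
sauce 164 19.7 19.6
sauce 53 18.9 20.3
honey 99 19.0 19.2
honey 53 20.7 19.8
can region diff 15.751260504201682
```

Call:
arm_command(increments=[{"grip": 0.4, "tx": 0.005, "ty": 0, "tz": -0.015, "yaw": 0}, {"grip": 0.4, "tx": 0.005, "ty": 0, "tz": -0.045, "yaw": 0}, {"grip": 0.4, "tx": 0.005, "ty": 0, "tz": -0.075, "yaw": 0}, {"grip": 0.4, "tx": 0.005, "ty": 0, "tz": -0.105, "yaw": 0}, {"grip": 0.4, "tx": 0.005, "ty": 0, "tz": -0.135, "yaw": 0}, {"grip": 0.4, "tx": 0.005, "ty": 0, "tz": -0.15, "yaw": 0}, {"grip": 0.4, "tx": 0.005, "ty": 0, "tz": -0.15, "yaw": 0}, {"grip": 0.4, "tx": 0.005, "ty": 0, "tz": -0.15, "yaw": 0}, {"grip": 0.4, "tx": 0.005, "ty": 0, "tz": -0.15, "yaw": 0}, {"grip": 0.4, "tx": 0.005, "ty": 0, "tz": -0.15, "yaw": 0}])

```text
time: 31.15
tool_pos: [0.4828, 0.0759, 0.4695]
ee_rot: [179.6, -42.8, 83.8]
contact_force: [-0.0, 0.1, 0.1]
gripper_width: 0.052
```

Call:
arm_command(increments=[{"grip": 0.4, "tx": 0, "ty": 0, "tz": 0, "yaw": 0}, {"grip": 0.4, "tx": 0, "ty": 0, "tz": 0, "yaw": 0}, {"grip": 0.4, "tx": 0, "ty": 0, "tz": 0, "yaw": 0}, {"grip": 0.4, "tx": 0, "ty": 0, "tz": 0, "yaw": 0}, {"grip": 0.4, "tx": 0, "ty": 0, "tz": 0, "yaw": 0}, {"grip": 0.4, "tx": 0, "ty": 0, "tz": 0, "yaw": 0}, {"grip": 0.4, "tx": 0, "ty": 0, "tz": 0, "yaw": 0}, {"grip": 0.4, "tx": 0, "ty": 0, "tz": 0, "yaw": 0}, {"grip": 0.4, "tx": 0, "ty": 0, "tz": 0, "yaw": 0}, {"grip": 0.4, "tx": 0, "ty": 0, "tz": 0, "yaw": 0}])

```text
time: 31.98
tool_pos: [0.4828, 0.0759, 0.4695]
ee_rot: [179.6, -42.8, 83.8]
contact_force: [-0.1, 0.8, -0.1]
gripper_width: 0.052
```

Call:
arm_command(increments=[{"grip": 0.4, "tx": 0, "ty": 0, "tz": 0, "yaw": 0}, {"grip": 0.4, "tx": 0, "ty": 0, "tz": 0, "yaw": 0}, {"grip": 0.4, "tx": 0, "ty": 0, "tz": 0, "yaw": 0}, {"grip": 0.4, "tx": 0, "ty": 0, "tz": 0, "yaw": 0}, {"grip": 0.4, "tx": 0, "ty": 0, "tz": 0, "yaw": 0}, {"grip": 0.4, "tx": 0, "ty": 0, "tz": 0, "yaw": 0}, {"grip": 0.4, "tx": 0, "ty": 0, "tz": 0, "yaw": 0}, {"grip": 0.4, "tx": 0, "ty": 0, "tz": 0, "yaw": 0}, {"grip": 0.4, "tx": 0, "ty": 0, "tz": 0, "yaw": 0}, {"grip": 0.4, "tx": 0, "ty": 0, "tz": 0, "yaw": 0}])

```text
time: 32.82
tool_pos: [0.4828, 0.0759, 0.4695]
ee_rot: [179.6, -42.8, 83.8]
contact_force: [0.1, -0.4, -0.5]
gripper_width: 0.0524
```

```bash
cat > sw.py <<'E'
from h import *
# sign's red pixels in scene near the rail, and its quad, over 1 s
print(manip.get_obs()["time"],manip.get_obs()["tool_pos"])
for k in range(16):
    a=eyes.capture("scene");h=cv2.cvtColor(a,cv2.COLOR_RGB2HSV);m=(((h[...,0]<6)|(h[...,0]>174))&(h[...,1]>150)&(h[...,2]>60))
    m[:130]=0;m[215:]=0;m[:,:240]=0;m[:,330:]=0
    y,x=np.nonzero(m);q=cv2.boxPoints(cv2.minAreaRect(np.c_[x,y].astype(np.float32))) if len(x) else None
    if k%2==0: print(len(x),x.mean().round(1),y.mean().round(1),x.min(),x.max(),y.min(),y.max())
print(q)
cv2.imwrite("pics/fin.png",a[:,:,::-1])
for p in([.502,.262,.187],[.462,.262,.203],[.542,.262,.203],[.462,.262,.083],[.542,.262,.083]): print(np.round(proj("scene",p),0))
E
python3 sw.py
```

```text
32.8167 [0.48276053 0.07586105 0.46946184]
283 294.0 159.5 284 304 140 175
320 292.4 160.0 282 303 141 182
348 290.6 160.5 281 302 141 183
373 289.9 160.8 280 302 141 184
362 290.5 160.5 281 302 141 184
345 291.8 160.0 282 303 140 182
309 293.1 160.0 283 304 140 181
301 293.7 159.7 283 304 140 181
[[283. 140.]
 [303. 140.]
 [303. 181.]
 [283. 181.]]
[285. 147.]
[274. 136.]
[297. 148.]
[272. 172.]
[294. 184.]
```

```bash
python3 - <<'E'
from h import *
T=wcam(pose());b=eyes.capture("wrist");a=eyes.capture("scene");t=eyes.capture("top")
def blobs(im,kind,lim=25):
    h=cv2.cvtColor(im,cv2.COLOR_RGB2HSV);H=h[...,0].astype(int)
    m=(abs(H-28)<5)&(h[...,1]>150)&(h[...,2]>70) if kind=="y" else ((H<6)|(H>174))&(h[...,1]>150)&(h[...,2]>50)
    n,l,s,c=cv2.connectedComponentsWithStats(m.astype(np.uint8));return [s[i].tolist() for i in range(1,n) if s[i,4]>lim]
print("wy",blobs(b,"y"));print("wr",blobs(b,"r",80))
for p in([.504,.277,.259],[.504,.277,.211],[.462,.262,.203],[.542,.262,.203],[.462,.262,.083],[.542,.262,.083]): print(np.round(proj("wrist",p,T),0))
print("scene y",[s for s in blobs(a,"y",8) if 240<s[0]<330 and s[1]<210]);print(np.round(proj("scene",[.504,.277,.259])),np.round(proj("scene",[.504,.277,.211])))
print("top y",[s for s in blobs(t,"y",4) if 120<s[0]<220 and 140<s[1]<280]);print(np.round(proj("top",[.504,.277,.259])))
print("top r",[s for s in blobs(t,"r",20) if 120<s[0]<240 and 140<s[1]<280],np.round(proj("top",[.462,.262,.203])),np.round(proj("top",[.542,.262,.203])))
E
```

```text
wy [[337, 115, 47, 5, 60], [215, 120, 105, 10, 138], [81, 133, 74, 8, 105], [254, 158, 6, 13, 58], [429, 165, 9, 17, 95], [373, 181, 18, 18, 115], [384, 201, 21, 11, 107], [406, 200, 18, 13, 89], [390, 214, 12, 9, 66]]
wr [[260, 81, 26, 30, 582], [386, 153, 15, 22, 156], [361, 160, 20, 18, 162], [236, 175, 42, 31, 363], [374, 174, 24, 16, 229], [413, 181, 17, 26, 172], [244, 189, 25, 15, 277], [417, 196, 27, 25, 254], [358, 199, 30, 24, 248]]
[256. 162.]
[256. 177.]
[233. 189.]
[278. 185.]
[237. 216.]
[274. 212.]
scene y [[292, 123, 6, 14, 58]]
[291. 122.] [290. 138.]
top y []
[170. 210.]
top r [[144, 190, 9, 13, 46], [172, 200, 3, 12, 25], [172, 214, 8, 14, 41]] [179. 227.] [180. 198.]
```

```bash
python3 - <<'E'
from h import *
o=np.ascontiguousarray(cv2.imread("pics/scene0.png")[:,:,::-1]);a=eyes.capture("scene")
for nm,(x,y),hu in(("sauce",(273,208),12),("honey",(285,275),68)):
    r=[]
    for im in(o,a):
        h=cv2.cvtColor(im,cv2.COLOR_RGB2HSV)[y-22:y+22,x-22:x+22];m=(abs(h[...,0].astype(int)-hu)<8)&(h[...,1]>140);yy,xx=np.nonzero(m);r.append((len(xx),xx.mean().round(1),yy.mean().round(1)))
    print(nm,r)
print("can diff",np.abs(o.astype(int)-a)[155:190,310:335].mean())
E
python3 sw.py
```

```text
sauce [(194, np.float64(22.0), np.float64(22.1)), (209, np.float64(21.9), np.float64(21.9))]
honey [(369, np.float64(20.8), np.float64(21.4)), (387, np.float64(21.0), np.float64(21.0))]
can diff 1.3565714285714285
33.8167 [0.48274428 0.07585764 0.46946899]
357 290.5 160.5 281 302 141 184
359 290.6 160.5 281 302 141 183
342 291.4 160.4 282 303 141 183
328 292.5 160.3 282 303 141 182
319 292.9 159.9 283 303 140 181
306 292.7 159.8 283 303 140 182
329 291.8 160.0 282 303 141 182
334 291.1 160.4 281 302 141 183
[[281. 141.]
 [302. 141.]
 [302. 183.]
 [281. 183.]]
[285. 147.]
[274. 136.]
[297. 148.]
[272. 172.]
[294. 184.]
```

Call:
arm_command(increments=[{"grip": 0.4, "tx": 0, "ty": 0, "tz": 0, "yaw": 0}, {"grip": 0.4, "tx": 0, "ty": 0, "tz": 0, "yaw": 0}, {"grip": 0.4, "tx": 0, "ty": 0, "tz": 0, "yaw": 0}, {"grip": 0.4, "tx": 0, "ty": 0, "tz": 0, "yaw": 0}, {"grip": 0.4, "tx": 0, "ty": 0, "tz": 0, "yaw": 0}, {"grip": 0.4, "tx": 0, "ty": 0, "tz": 0, "yaw": 0}, {"grip": 0.4, "tx": 0, "ty": 0, "tz": 0, "yaw": 0}, {"grip": 0.4, "tx": 0, "ty": 0, "tz": 0, "yaw": 0}, {"grip": 0.4, "tx": 0, "ty": 0, "tz": 0, "yaw": 0}, {"grip": 0.4, "tx": 0, "ty": 0, "tz": 0, "yaw": 0}])

```text
time: 35.45
tool_pos: [0.4828, 0.0758, 0.4695]
ee_rot: [179.6, -42.8, 83.8]
contact_force: [-0.1, 0.8, -0.5]
gripper_width: 0.0524
```

Call:
arm_command(increments=[{"grip": 0.4, "tx": 0, "ty": 0, "tz": 0, "yaw": 0}, {"grip": 0.4, "tx": 0, "ty": 0, "tz": 0, "yaw": 0}, {"grip": 0.4, "tx": 0, "ty": 0, "tz": 0, "yaw": 0}, {"grip": 0.4, "tx": 0, "ty": 0, "tz": 0, "yaw": 0}, {"grip": 0.4, "tx": 0, "ty": 0, "tz": 0, "yaw": 0}, {"grip": 0.4, "tx": 0, "ty": 0, "tz": 0, "yaw": 0}, {"grip": 0.4, "tx": 0, "ty": 0, "tz": 0, "yaw": 0}, {"grip": 0.4, "tx": 0, "ty": 0, "tz": 0, "yaw": 0}, {"grip": 0.4, "tx": 0, "ty": 0, "tz": 0, "yaw": 0}, {"grip": 0.4, "tx": 0, "ty": 0, "tz": 0, "yaw": 0}])

```text
time: 36.28
tool_pos: [0.4828, 0.0758, 0.4695]
ee_rot: [179.6, -42.8, 83.8]
contact_force: [0.5, 0.0, 0.1]
gripper_width: 0.0522
```

Call:
arm_command(increments=[{"grip": 0.4, "tx": 0, "ty": 0, "tz": 0, "yaw": 0}, {"grip": 0.4, "tx": 0, "ty": 0, "tz": 0, "yaw": 0}, {"grip": 0.4, "tx": 0, "ty": 0, "tz": 0, "yaw": 0}, {"grip": 0.4, "tx": 0, "ty": 0, "tz": 0, "yaw": 0}, {"grip": 0.4, "tx": 0, "ty": 0, "tz": 0, "yaw": 0}, {"grip": 0.4, "tx": 0, "ty": 0, "tz": 0, "yaw": 0}, {"grip": 0.4, "tx": 0, "ty": 0, "tz": 0, "yaw": 0}, {"grip": 0.4, "tx": 0, "ty": 0, "tz": 0, "yaw": 0}, {"grip": 0.4, "tx": 0, "ty": 0, "tz": 0, "yaw": 0}, {"grip": 0.4, "tx": 0, "ty": 0, "tz": 0, "yaw": 0}])

```text
time: 37.12
tool_pos: [0.4828, 0.0759, 0.4695]
ee_rot: [179.6, -42.8, 83.9]
contact_force: [-0.2, -0.7, 0.1]
gripper_width: 0.0525
```

```bash
python3 sw.py | head -9; python3 -c "
from cell import manip
print(manip.sign_off())"
```

```text
37.1167 [0.48277218 0.07588579 0.46948337]
342 291.9 160.0 282 303 141 182
338 291.7 160.1 282 303 141 182
345 291.7 160.0 282 303 140 182
343 291.6 160.2 282 303 141 182
344 291.7 160.0 282 303 140 182
339 291.8 160.1 282 303 141 182
340 292.0 160.2 282 303 141 182
341 291.9 160.2 282 303 141 182
the job is handed in; nothing more can be done
None
```

I handed the job in at about 38 s of the 69 s. The red sign hangs from the small S-hook on the rail, and the gripper is open and well clear. No verdict was reported.

**What I did:**
- The moves could not command a tilt, so I got it by pushing the arm past its reach limit towards +y, about 43° in all. One route to the hook then ran into joint limits and I had to go round another way.
- I gripped the hook's sleeve, which measured 13.6 mm between the pads, and pulled the hook straight up out of the block.
- I threaded the lower tip up through the sign's hole and lifted the sign off the crate.
- While lowering the hook onto the rail I felt a 3 N sideways contact. I shifted 3 mm, lowered until the rail carried it (about 7 N upward), then opened and backed away.

**Last checks:**
- **Sign and hook:** the sleeve is about where I expected it at the rail. The sign sits about 8 px from where an upright hook would put it. I take this as the hook leaning 10–15° as it balances on the rail, within the 0.6 rad limit. I worked that lean out and did not measure it.
- **Swing:** the sign swung after release and had settled to within about 0.2 px before I handed in.
- **Jars and can:** the lids of the honey and sauce jars are within 0.4 px of where they started, and the picture around the can is nearly unchanged.
- **Not seen directly:** my 12 pictures ran out before the hook reached the rail. The final state was checked only by colour positions in the images and by the force readings.

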